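Shift the coil winder's feed lever to the green slot

ROBOT

A 6-joint arm with a two-finger parallel gripper is mounted at the origin on a cart in front of the work surface, level with it; the furniture and walls round the work are solid. World frame = base frame: x ahead of the robot, y to its left, z up, the work surface at z = 0. Lengths are in m, angles in rad, forces in N, time in s.
With the tool pointing down it reaches from about 0.325 to 0.85 m from the base axis. Payload 4.4 kg.
Tool frame: the origin (TCP) lies on the centre line of the jaws, within the pads' length; the fingertips stand tips_ahead ahead of it and the grasp point (between the pads) lies 8 mm behind it (tips_ahead is the distance from the TCP to the fingertips, in m); x points along the fingers, y is the direction in which the jaws open and shut, and the axes are right-handed (so a half turn about x gives the same grasp; the last joint's range is limited). The gripper opens to 94 mm and grips with 3 to 60 N. Pads are 16 mm wide; open, the fingers measure 119 mm over their backs; the gripper's body (75 mm by 177 mm) begins 78 mm behind the grasp point.
Start: joints at [1.052, 0.207, 1.542, -0, 1.393, -0.15], TCP at [0.207, 0.536, 0.178] pointing down, gripper open.
Joint ranges: [-2.73, 2.73], [-0.86, 2.22], [0.23, 2.46], [-1.11, 4.25], [0.08, 2.63], [-2.82, 2.82]. Speed limits (rad/s): [2.79, 2.79, 3.14, 3.14, 3.14, 3.14].

INTERFACE

Orientations are given as a rotation vector (axis times angle).
In Python, from plant import get_state, read_camera, camera_params, job_done, silhouettes, spot_point, tips_ahead gives the robot as it stands. The module is installed in compiled form; this text tells all that it offers.
- The arm moves only by the tool drive_tool, never from a script. Its argument "commands" is a list of rows, each an object of numbers: "dx", "dy", "dz": the shift along the tool's x, y, z in m; "turn": the turn about the tool's x in rad; "hand": the opening, from -1 (shut) to 1 (fully open). In form: [{"dx": .., "dy": .., "dz": .., "turn": .., "hand": ..}, ...]. A call has 1 to 20 rows; each row shifts and turns the commanded pose from where the row before left it, along the tool's axes as they then stand; what a row does not reach is not made up. A row lasts 1/8 s, in which the tool goes at most 62.5 mm and 10.7 degrees, less where a joint would pass 70% of its speed; a pose out of reach is approached as far as the arm can. A call is refused whole if a number of a shift passes 0.0625 or a number of a turn 0.188, either way. A call with a gripper value outside its range is refused whole. The fingers move at their own pace and stop on an object; "force" is the grip in N (left out, the last holds). Time passes only in rows, so rows that do not move let the fingers close. It gives the time, the measured TCP pose, the force and the opening at its end, in the units of the state.
- get_state(): the state, without advancing time (a new reading comes with each control period).
- read_camera(name): name is "side" or "top" or "wrist"; returns the picture (420x560x3 uint8, red, green, blue); there is no depth.
- camera_params(name): a dict with "vfov" (degrees; the focal length in pixels is half the picture's height over the tangent of half this angle, whatever the lens; pixels are square), "cx", "cy" (the principal point, pixels), "k1" (the pictures are not rectified: a ray, as slopes to the right and down, at radius r is drawn at 1 + k1 r^2 times it, then the intrinsics apply), "pose" (4x4, takes a point from camera to world coordinates). Camera axes: x right, y down, z forward; pixel columns grow to the right and rows downward; lengths in m; the calibration is good to about 2 mm. A picture is of the moment at which its call begins: read the wrist's pose just before it. camera_params takes no time and is no camera call; for the wrist camera it gives the pose at the moment of the call.
- job_done(): hands the job in, once; it reports no verdict.
Trained networks look in the newest picture that a camera, given by its name, has taken for a name from the list of things; names that differ only in an ending like _2 or _b are one class to them, and where a whole thing is asked for, a point or a joint stands for the part that bears it (a point fixed in the world has none). Each returns a list of dicts, best first, with "confidence" (0 to 1); they miss things now and then, are a little off and sometimes report something else, mostly with a low value. They report only what shows in the picture. A call takes as long as a camera call.
- silhouettes(label, camera): "mask" (420x560 bool, what is visible of it) and "rect" ([left, top, right, bottom] in pixels, round what is visible of it).
- spot_point(label, camera): "centre" ([column, row] in pixels: a listed point, or the origin of a listed thing).
The state is a dict: "time_s": time; "q": joint angles; "qd": joint speeds; "effort": joint torques, N m; "eef_pos": TCP position; "tool_rot": TCP orientation; "wrist_force": force on the tool from outside, world axes, zero at the start; "wrist_torque": the same for the moment, N m; "width": opening from 0.0 (shut) to 1.0 (fully open).
Only numpy, scipy, OpenCV 4.12 (cv2) and the standard library are available. Lean on these libraries where they do the work, as an engineer would, in place of code of your own. Each camera call takes 0.05 s, during which the arm holds its last target.

TASK

The feed lever of the small blue coil winder stands somewhere in the left-hand column of its H-shaped gate. Push it with your fingers to the crossbar of the H, across, and fully home into the slot of the right-hand column that has the green marker beside it. Only push: do not grip the knob or force the lever against the gate, leave the things on the bench alone, and let go at the end.

Things in the scene. Friction and masses are not known exactly. Their poses are not given: they have to be found in the camera images.
- winder: blue bench coil winder, fixed, 124x106 mm, with a gate plate on top (plate top 94 mm above the bench, no part but the lever is higher); copper bobbin in front (to x = -108 mm, below 71 mm), motor behind (to x = 104 mm, below 67 mm). Origin on the bench under the gate's middle; x away from the robot along the gate's columns, y left, z up; turned up to 20 degrees either way
- gate: the gate plate, 94x90x8 mm; axes and origin as the winder's. From above an H: columns along x at y = +14 mm (left) and -14 mm (right), 13 mm wide, 43 mm long, joined at x = 0 by a crossbar 16 mm wide; each half column is one slot, four in all. White and red markers stand beside the left slots, green and yellow beside the right ones
- lever_pivot (a point): the pivot of the steel lever (9 mm thick), 40 mm above the bench under the gate's middle. The lever tilts about it both ways, stands up through the gate and is stopped by the gate's walls; it stays where it is left (about 2 N at the knob moves it; no spring, no detents)
- lever_fore (a joint): tilt of the lever along the winder's x, rad: 0 in the crossbar, + away from the robot; about +-0.32 fully home in a slot; it can cross between the columns only within about +-0.07
- lever_side (a joint): tilt of the lever along the winder's y, rad: about +0.27 in the left column (the start), about -0.27 in the right column
- knob_mid (a point): middle of the lever's black knob, a rounded upright block 30x30x34 mm, 110 mm from the pivot along the lever: 150 mm above the bench with the lever upright, moving about +-36 mm in x and +-30 mm in y; its axes tilt with the lever, its flat faces look along the winder's x and y
- lever_gate (a point): point on the lever's axis 50 mm from the pivot, where it passes the gate plate
- green_slot (a point): where lever_gate comes to (in plan) when the lever is fully home in the green slot; at the level of the plate's top, 16 mm to the left (winder +y) of the middle of the round green marker (14 mm across, 2 mm high). The green marker is beside either the far or the near slot of the right column, the yellow one beside the other
- knob: the black knob as a whole; origin as knob_mid
- knob_near: robot-side face of the knob (fixed part of it; origin in the knob's middle)
- knob_far: far face of the knob (as above)
- knob_left: left face of the knob (as above)
- knob_right: right face of the knob (as above)
- flux_tin: bystander: round yellow tin, 52 mm across, 22 mm high, loose on the bench left in front; origin under its middle
- battery: bystander: square block battery standing upright, 18x27x48 mm, loose, right in front; origin under its middle
- heat_sink: bystander: black finned heat sink 40x45x26 mm, loose, farther right; origin under its middle
- screwdriver: bystander: blue-handled small screwdriver, 146 mm long, loose, farther left; origin under its middle

How it is judged:
By the outcome, as a careful person would: the job done as asked, in the order asked, and still so for the second after the job is handed in, with the robot touching nothing.
It also fails if it takes over 51 s, if anything falls off the work surface, if the arm or the gripper's body presses on something with over 40 N, if the wrist force passes 120 N, or if a joint passes its speed limit or range.

## Working session

There is one attempt and no reset: what is moved stays moved. The work goes in short steps, Python scripts to look and compute and a tool call to move; the robot and the scene stay as the last step left them, time stands still between calls to the robot, and variables do not carry over. Pictures are saved under pics/ and viewed, and the job is handed in when it is done.

Besides the shell and the picture viewer there is one more tool, called after "Request:" as name([rows], argument=value, ...), one row to a line, values as JSON. drive_tool: Moves the arm, as the interface text tells. Its arguments: {"type":"object","properties":{"commands":{"type":"array"},"force":{"type":"number"}},"required":["commands"]}

```bash
mkdir -p pics; ls; cat > h.py <<'E'
import numpy as np, cv2
from plant import *
def snap(n,f):
    im=read_camera(n); cv2.imwrite('pics/'+f,im[:,:,::-1]); return im
def K(n):
    p=camera_params(n); f=210/np.tan(np.radians(p['vfov'])/2); return p,f
def ray(n,uv):
    p,f=K(n); a=np.array([(uv[0]-p['cx'])/f,(uv[1]-p['cy'])/f])
    s=a.copy()
    for _ in range(30): s=a/(1+p['k1']*(s@s))
    T=np.array(p['pose']); d=T[:3,:3]@np.array([s[0],s[1],1]); return T[:3,3],d
def onz(n,uv,z):
    o,d=ray(n,uv); return o+d*(z-o[2])/d[2]
def proj(n,P):
    p,f=K(n); T=np.array(p['pose']); c=T[:3,:3].T@(np.array(P)-T[:3,3]); s=c[:2]/c[2]; s=s*(1+p['k1']*(s@s))
    return s*f+[p['cx'],p['cy']]
E
python3 - <<'E'
from h import *
print(get_state(),tips_ahead if not callable(tips_ahead) else tips_ahead())
for n in ['side','top','wrist']:
    snap(n,n+'0.png'); p=camera_params(n); print(n,p['vfov'],np.round(p['pose'],3).tolist())
for n in ['side','top']:
  for l in ['winder','gate','lever_pivot','knob_mid','lever_gate','green_slot']:
    r=spot_point(l,n)
    print(n,l,[(np.round(x['centre'],1).tolist(),round(x['confidence'],2)) for x in r[:2]])
E
```

```text
pics
{'time_s': 0.0, 'q': array([ 1.05151014e+00,  2.07421402e-01,  1.54294922e+00, -1.66641422e-05,
        1.39350129e+00, -1.50511359e-01]), 'qd': array([ 7.61212070e-04, -9.98711380e-04,  5.69034916e-04,  6.27840498e-05,
       -2.20014961e-03, -5.87217533e-04]), 'effort': array([ 2.36808541e-03, -3.70868111e+01, -2.81425327e+01,  6.99958415e-02,
        3.58725863e-02, -1.52975258e-04]), 'eef_pos': array([0.20685536, 0.53556606, 0.17669235]), 'tool_rot': array([ 0.28766186,  1.55209687, -0.29106781]), 'wrist_force': array([-0.16023101,  0.56287874,  0.32092592]), 'wrist_torque': array([-0.02168161, -0.00490018,  0.0233469 ]), 'width': 1.0015162438018097} 0.011
side 44.88081203677898 [[-1.0, 0.012, -0.008, 0.454], [0.013, 0.511, -0.86, 1.166], [-0.007, -0.86, -0.511, 0.799], [0.0, 0.0, 0.0, 1.0]]
top 50.61346816956501 [[-0.025, -0.994, 0.106, 0.314], [-0.999, 0.028, 0.021, 0.041], [-0.024, -0.106, -0.994, 1.209], [0.0, 0.0, 0.0, 1.0]]
wrist 59.30639849709531 [[0.359, 0.899, 0.25, 0.136], [0.933, -0.345, -0.098, 0.566], [-0.002, 0.269, -0.963, 0.383], [0.0, 0.0, 0.0, 1.0]]
side winder []
side gate [([213.8, 215.2], 0.47)]
side lever_pivot []
side knob_mid [([217.5, 214.0], 0.61)]
side lever_gate []
side green_slot []
top winder [([295.2, 165.4], 0.93), ([283.3, 155.7], 0.24)]
top gate [([293.8, 167.2], 0.88), ([295.5, 163.9], 0.21)]
top lever_pivot []
top knob_mid [([282.5, 146.3], 0.59)]
top lever_gate [([286.6, 154.3], 0.48)]
top green_slot [([296.7, 161.9], 0.38)]
```

View pics/top0.png

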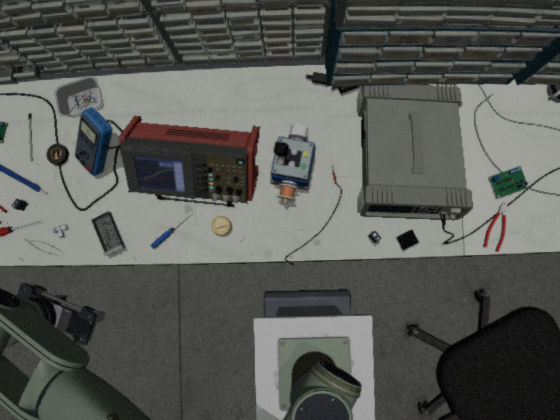

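View pics/side0.png

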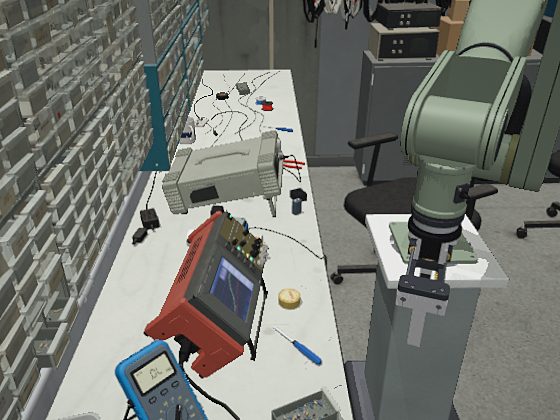

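```bash
python3 - <<'E'
import cv2
a=cv2.imread('pics/top0.png')[90:230,210:380];cv2.imwrite('pics/topc.png',cv2.resize(a,None,fx=4,fy=4,interpolation=cv2.INTER_CUBIC))
a=cv2.imread('pics/side0.png')[140:290,130:310];cv2.imwrite('pics/sidec.png',cv2.resize(a,None,fx=4,fy=4,interpolation=cv2.INTER_CUBIC))
E
```

```text
(no output)
```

View pics/topc.png

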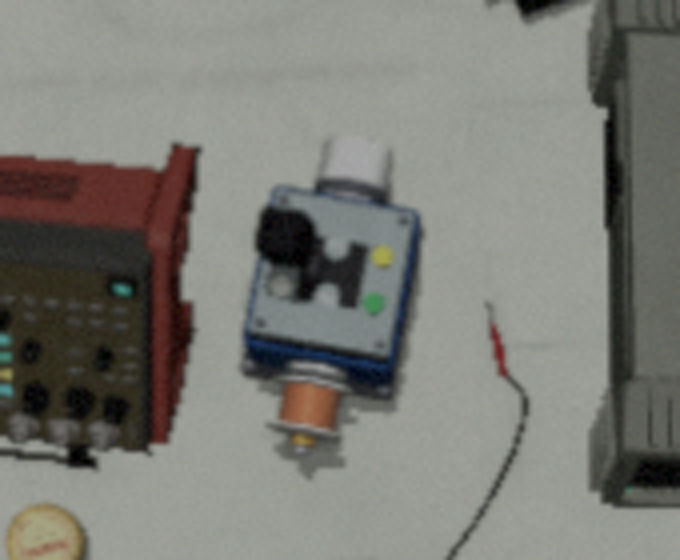

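View pics/sidec.png

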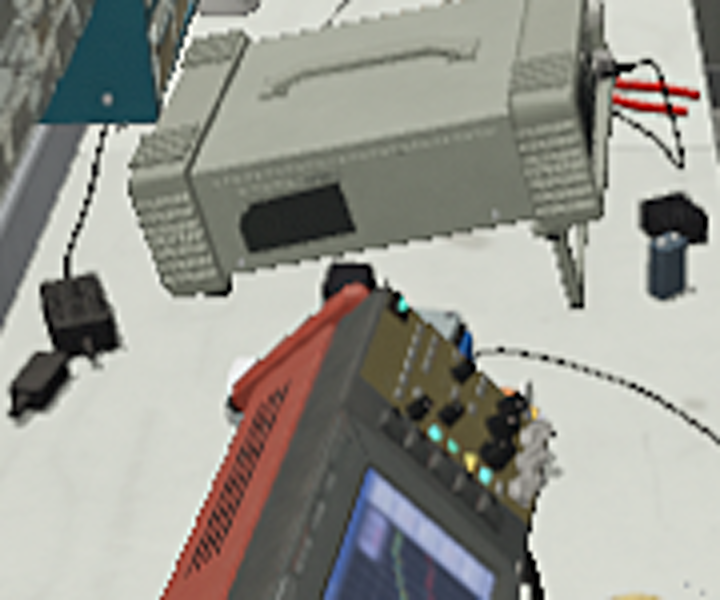

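The top view shows the knob in the far-left slot (about 282,147) and green at the near right (303,165), with yellow beside the far right slot. The oscilloscope stands close on the left and hides most of the winder from the side camera. Next I'll work out rough geometry.

```bash
python3 - <<'E'
from h import *
c=lambda x,y:(210+x/4,90+y/4)
for nm,p,z in [('green',c(373,302),.096),('yellow',c(383,257),.096),('white/left-near',c(281,287),.096),('knob',(282.5,146.3),.148),('gate',(293.8,167.2),.094),('gateTL',c(275,190),.094),('gateTR',c(415,212),.094),('gateBR',c(388,355),.094),('gateBL',c(248,335),.094),('rack',(325,80),.0)]:
    print(nm,np.round(onz('top',p,z),3))
for z in (.1,.13,.16,.2):
    for p in [c(195,150),c(160,440)]:
        P=onz('top',p,z); print(z,P.round(3),'side px',proj('side',P).round(0))
print(get_state()['time_s'])
E
```

```text
green [0.542 0.015 0.096]
yellow [0.571 0.008 0.096]
white/left-near [0.554 0.073 0.096]
knob [0.581 0.065 0.148]
gate [0.539 0.039 0.094]
gateTL [0.618 0.076 0.094]
gateTR [ 0.601 -0.014  0.094]
gateBR [0.508 0.006 0.094]
gateBL [0.524 0.095 0.094]
rack [ 0.809 -0.057  0.   ]
0.1 [0.645 0.126 0.1  ] side px [188. 241.]
0.1 [0.457 0.152 0.1  ] side px [265. 246.]
0.13 [0.636 0.124 0.13 ] side px [191. 231.]
0.13 [0.453 0.149 0.13 ] side px [267. 235.]
0.16 [0.627 0.122 0.16 ] side px [194. 220.]
0.16 [0.449 0.146 0.16 ] side px [268. 224.]
0.2 [0.615 0.119 0.2  ] side px [198. 204.]
0.2 [0.444 0.142 0.2  ] side px [270. 208.]
0.75
```

View pics/wrist0.png

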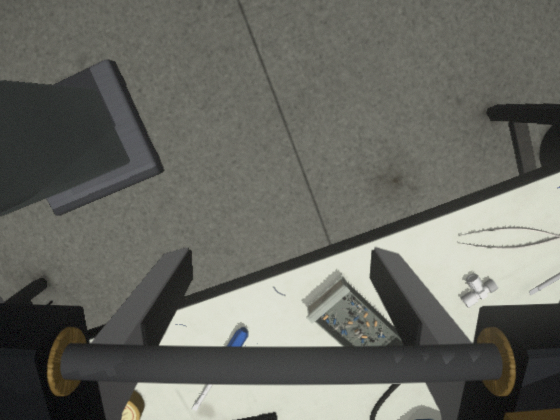

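```bash
cat >> h.py <<'E'
from scipy.spatial.transform import Rotation as R
def tool():
    s=get_state(); return s['eef_pos'],R.from_rotvec(s['tool_rot']).as_matrix()
E
python3 - <<'E'
from h import *
p,M=tool(); print(p,'\n',M.round(3)); T=np.array(camera_params('wrist')['pose'])
print((M.T@(T[:3,3]-p)).round(3),(M.T@T[:3,:3]).round(3))
for z in (.14,.16,.18,.2,.22):
    print(z,[ (onz('top',q,z).round(3).tolist(),proj('side',onz('top',q,z)).round().tolist()) for q in [(251,152),(258,130)]])
E
```

```text
[0.20730947 0.53635047 0.17788781] 
 [[ 0.     0.36   0.933]
 [ 0.     0.933 -0.36 ]
 [-1.     0.     0.   ]]
[-0.206  0.002 -0.077] [[-0.    -0.269  0.963]
 [ 1.     0.001  0.   ]
 [-0.002  0.963  0.269]]
0.14 [([0.571, 0.144, 0.14], [217.0, 231.0]), ([0.626, 0.125, 0.14], [195.0, 227.0])]
0.16 [([0.566, 0.142, 0.16], [219.0, 224.0]), ([0.62, 0.124, 0.16], [197.0, 220.0])]
0.18 [([0.561, 0.14, 0.18], [220.0, 216.0]), ([0.615, 0.122, 0.18], [198.0, 212.0])]
0.2 [([0.557, 0.138, 0.2], [222.0, 208.0]), ([0.609, 0.121, 0.2], [200.0, 205.0])]
0.22 [([0.552, 0.136, 0.22], [224.0, 200.0]), ([0.603, 0.119, 0.22], [202.0, 197.0])]
```

Request:
drive_tool([
  {"dx": -0.05, "turn": -0.159, "hand": -1},
  {"dx": -0.05, "dy": -0.021, "dz": 0.019, "hand": -1},
  {"dy": -0.041, "dz": 0.039, "hand": -1},
  {"dy": -0.041, "dz": 0.039, "hand": -1},
  {"dy": -0.041, "dz": 0.039, "hand": -1},
  {"dy": -0.041, "dz": 0.039, "hand": -1},
  {"dy": -0.041, "dz": 0.039, "hand": -1},
  {"dy": -0.041, "dz": 0.039, "hand": -1},
  {"dy": -0.041, "dz": 0.039, "hand": -1},
  {"dy": -0.041, "dz": 0.039, "hand": -1},
  {"dy": -0.041, "dz": 0.039, "hand": -1},
  {"dy": -0.021, "dz": 0.02, "hand": -1},
  {"hand": -1},
  {"hand": -1},
], force=20)

```text
validation failed for argument at $.co...
```

```bash
python3 - <<'E'
from h import *
s=get_state();print(s['time_s'],s['eef_pos'],s['width'],s['wrist_force'],s['qd'].round(3)); print(tool()[1].round(3).tolist())
snap('wrist','wrist1.png')
for l in ['gate','knob_mid','lever_gate','green_slot','winder']:
    print(l,[(np.round(x['centre'],1).tolist(),round(x['confidence'],2)) for x in spot_point(l,'wrist')[:2]])
E
```

```text
0.75 [0.20730947 0.53635047 0.17788781] 1.0020330688222958 [-0.04984872  0.44664612 -0.36613133] [-0.    -0.     0.    -0.    -0.001  0.   ]
[[0.0, 0.36, 0.933], [0.0, 0.933, -0.36], [-1.0, 0.0, 0.0]]
gate []
knob_mid []
lever_gate []
green_slot []
winder []
```

View pics/wrist1.png

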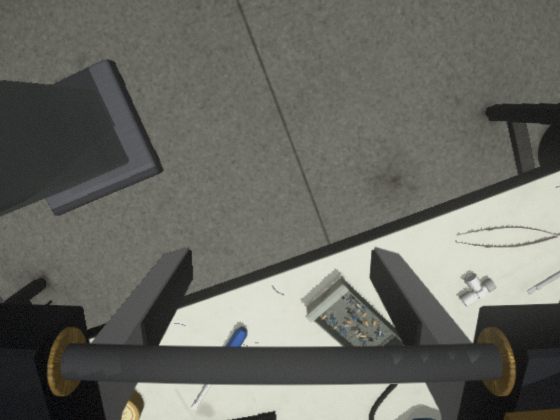

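The move was refused whole and nothing moved, so rows probably need all five fields. I'll resend it with every field filled in.

Request:
drive_tool([
  {"dx": -0.05, "dy": 0.0, "dz": 0.0, "turn": -0.159, "hand": -1},
  {"dx": -0.05, "dy": -0.021, "dz": 0.019, "turn": 0.0, "hand": -1},
  {"dx": 0.0, "dy": -0.041, "dz": 0.039, "turn": 0.0, "hand": -1},
  {"dx": 0.0, "dy": -0.041, "dz": 0.039, "turn": 0.0, "hand": -1},
  {"dx": 0.0, "dy": -0.041, "dz": 0.039, "turn": 0.0, "hand": -1},
  {"dx": 0.0, "dy": -0.041, "dz": 0.039, "turn": 0.0, "hand": -1},
  {"dx": 0.0, "dy": -0.041, "dz": 0.039, "turn": 0.0, "hand": -1},
  {"dx": 0.0, "dy": -0.041, "dz": 0.039, "turn": 0.0, "hand": -1},
  {"dx": 0.0, "dy": -0.041, "dz": 0.039, "turn": 0.0, "hand": -1},
  {"dx": 0.0, "dy": -0.041, "dz": 0.039, "turn": 0.0, "hand": -1},
  {"dx": 0.0, "dy": -0.041, "dz": 0.039, "turn": 0.0, "hand": -1},
  {"dx": 0.0, "dy": -0.021, "dz": 0.02, "turn": 0.0, "hand": -1},
  {"dx": 0.0, "dy": 0.0, "dz": 0.0, "turn": 0.0, "hand": -1},
], force=20)

```text
time_s: 2.68
eef_pos: [0.5037, 0.0515, 0.2776]
tool_rot: [0.168, 1.565, -0.168]
wrist_force: [-0.9, 0.6, 0.2]
width: 0.003
```

```bash
python3 - <<'E'
from h import *
im=snap('wrist','wrist2.png')
print(tool()[1].round(3).tolist())
for l in ['gate','knob_mid','lever_gate','green_slot','winder']:
    print(l,[(np.round(x['centre'],1).tolist(),round(x['confidence'],2)) for x in spot_point(l,'wrist')[:2]])
E
```

```text
[[-0.001, 0.21, 0.978], [0.001, 0.978, -0.21], [-1.0, 0.0, -0.001]]
gate [([285.0, 215.7], 0.88), ([515.8, 34.8], 0.24)]
knob_mid [([314.4, 260.2], 0.69)]
lever_gate [([295.9, 238.9], 0.91)]
green_slot [([270.2, 225.2], 0.6)]
winder [([282.3, 214.6], 0.78), ([308.9, 258.0], 0.5)]
```

View pics/wrist2.png

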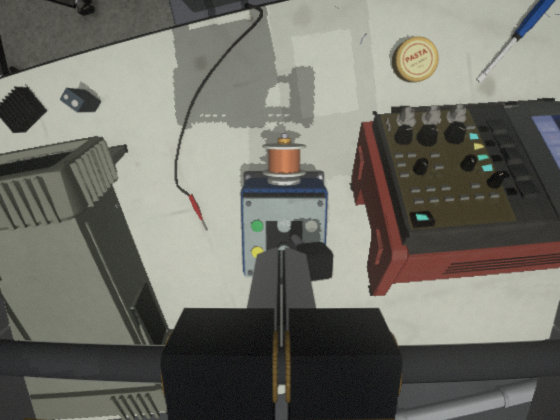

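```bash
python3 - <<'E'
import cv2
a=cv2.imread('pics/wrist2.png')[165:295,215:355];cv2.imwrite('pics/w2c.png',cv2.resize(a,None,fx=4.5,fy=4.5,interpolation=cv2.INTER_CUBIC))
E
```

```text
(no output)
```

View pics/w2c.png

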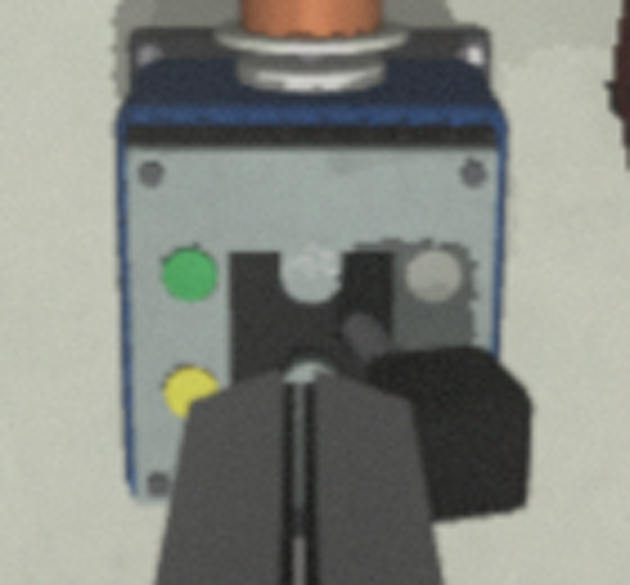

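```bash
python3 - <<'E'
from h import *
c=lambda x,y:(215+x/4.5,165+y/4.5)
z=.096
G=onz('wrist',c(190,275),z);W=onz('wrist',c(433,275),z);Y=onz('wrist',c(191,393),z)
A=onz('wrist',c(126,148),.094);B=onz('wrist',c(497,148),.094)
S1=onz('wrist',c(231,252),.094);S2=onz('wrist',c(393,252),.094)
for n,a in zip('GWYABss',[G,W,Y,A,B,S1,S2]): print(n,a.round(4))
print('yaw GW',np.degrees(np.arctan2(*(W-G)[[1,0]]))-90,'AB',np.degrees(np.arctan2(*(B-A)[[1,0]]))-90, np.linalg.norm(W-G),np.linalg.norm(B-A),np.linalg.norm(Y-G),np.linalg.norm(S1-S2))
yaw=np.arctan2(*(W-G)[[1,0]])-np.pi/2
ex=np.array([np.cos(yaw),np.sin(yaw)]);ey=np.array([-ex[1],ex[0]])
for nm,c0 in [('mk',(G+W)[:2]/2+.0157*ex),('edge',(A+B)[:2]/2+.047*ex),('slot',(S1+S2)[:2]/2+.0215*ex)]: print(nm,c0.round(4))
c0=(G+W)[:2]/2+.0157*ex
for uv,z in [((314.4,260.2),.146),((295.9,238.9),.0885)]:
    P=onz('wrist',uv,z)[:2]-c0; print('knob/leverg', P@ex,P@ey)
P=onz('top',(282.5,146.3),.146)[:2]-c0; print('topknob', P@ex,P@ey)
print(ex)
E
```

```text
G [0.5436 0.0206 0.096 ]
W [0.5559 0.079  0.096 ]
Y [0.574 0.014 0.096]
A [0.5097 0.0123 0.094 ]
B [0.5281 0.1001 0.094 ]
s [0.5405 0.0315 0.094 ]
s [0.5487 0.0705 0.094 ]
yaw GW -11.831710355417556 AB -11.82406001175977 0.05962495068789299 0.0896196754716065 0.031041668848424925 0.039786446015607026
mk [0.5651 0.0466]
edge [0.5649 0.0466]
slot [0.5656 0.0466]
knob/leverg 0.003691972702146129 0.029469593369025153
knob/leverg 0.001953459683022939 0.013378144372945747
topknob 0.012020360277274841 0.021765377174068606
[ 0.97875406 -0.20503777]
```

```bash
cat >> h.py <<'E'
C0=np.array([.5652,.0466]);EX=np.array([.97875,-.2050]);EY=np.array([.2050,.97875])
RW=np.array([[EX[0],EY[0],0],[EX[1],EY[1],0],[0,0,1.]])
def w2(P): return np.array([C0[0],C0[1],0])+RW@np.array(P)
def lever(f,s):
    v=np.array([np.tan(f),np.tan(s),1.]);v/=np.linalg.norm(v); return v
def knobpts(f,s,r=.004):
    v=lever(f,s); e1=np.array([1,0,0])-v*v[0]; e1/=np.linalg.norm(e1); e2=np.cross(v,e1)
    c=np.array([0,0,.04])+.11*v; out=[]
    for a in (-1,1):
     for b in (-1,1):
      for d in (-1,1):
        for da,db,dd in ((0,r,r),(r,0,r),(r,r,0)):
          out.append(w2(c+a*(.015-da)*e1+b*(.015-db)*e2+d*(.017-dd)*v))
    return out
def hull(n,f,s):
    q=np.array([proj(n,p) for p in knobpts(f,s)],np.float32)
    m=np.zeros((420*4,560*4),np.uint8); cv2.fillConvexPoly(m,cv2.convexHull((q*4+1.5).round().astype(np.int32)),1); return m
def tfit(n,mask,ign=None,s0=.27):
    M=cv2.resize(mask.astype(np.uint8),None,fx=4,fy=4,interpolation=cv2.INTER_NEAREST)
    best=[]
    for f in np.arange(-.4,.41,.02):
      for s in np.arange(-.33,.34,.03):
        h=hull(n,f,s)
        if ign is not None: h=h*(1-ign)
        best.append((np.sum(h&M)/np.sum(h|M),f,s))
    best.sort(reverse=True); return best[:4]
E
python3 - <<'E'
from h import *
for n in ['top','wrist']:
    r=silhouettes('knob',n)
    print(n,[(x['confidence'],x['rect'],int(x['mask'].sum())) for x in r[:2]])
    if r:
        ign=None
        if n=='wrist':
            ign=np.zeros((1680,2240),np.uint8); ign[:, :int((215+440/4.5)*4)]=0
            g=np.array([(215+130/4.5,165+620/4.5),(215+190/4.5,165+400/4.5),(215+290/4.5,165+368/4.5),(215+408/4.5,165+400/4.5),(215+445/4.5,165+620/4.5)])
            cv2.fillConvexPoly(ign,(g*4).astype(np.int32),1)
        print(np.round(tfit(n,r[0]['mask'],ign),3))
E
```

```text
top [(0.5, [274.6, 140.9, 290.4, 159.0], 203), (0.22, [153.5, 209.8, 194.5, 247.7], 221)]Traceback (most recent call last):
  File "<stdin>", line 11, in <module>
  File "h.py", line 42, in tfit
    h=hull(n,f,s)
  File "h.py", line 35, in hull
    q=np.array([proj(n,p) for p in knobpts(f,s)],np.float32)
                ~~~~^^^^^
  File "h.py", line 15, in proj
    p,f=K(n); T=np.array(p['pose']); c=T[:3,:3].T@(np.array(P)-T[:3,3]); s=c[:2]/c[2]; s=s*(1+p['k1']*(s@s))
        ~^^^
  File "h.py", line 6, in K
    p=camera_params(n); f=210/np.tan(np.radians(p['vfov'])/2); return p,f
ValueError: time passes only in moves, steps and waits
```

```bash
sed -i 's/^def K(n):/_c={}\ndef K(n):\n    if n in _c: return _c[n]/; s/    p=camera_params(n); f=210\(.*\); return p,f/    p=camera_params(n); f=210\1; _c[n]=(p,f); return p,f/' h.py; sed -n 1,12p h.py
python3 - <<'E'
from h import *
for n in ['top','wrist']:
    r=silhouettes('knob',n)
    print(n,[(x['confidence'],x['rect'],int(x['mask'].sum())) for x in r[:2]])
    if r:
        ign=None
        if n=='wrist':
            ign=np.zeros((1680,2240),np.uint8)
            g=np.array([(215+130/4.5,165+620/4.5),(215+190/4.5,165+400/4.5),(215+290/4.5,165+368/4.5),(215+408/4.5,165+400/4.5),(215+445/4.5,165+620/4.5)])
            cv2.fillConvexPoly(ign,(g*4).astype(np.int32),1)
        print(np.round(tfit(n,r[0]['mask'],ign),3))
print(get_state()['time_s'])
E
```

```text
import numpy as np, cv2
from plant import *
def snap(n,f):
    im=read_camera(n); cv2.imwrite('pics/'+f,im[:,:,::-1]); return im
_c={}
def K(n):
    if n in _c: return _c[n]
    p=camera_params(n); f=210/np.tan(np.radians(p['vfov'])/2); _c[n]=(p,f); return p,f
def ray(n,uv):
    p,f=K(n); a=np.array([(uv[0]-p['cx'])/f,(uv[1]-p['cy'])/f])
    s=a.copy()
    for _ in range(30): s=a/(1+p['k1']*(s@s))
top [(0.5, [274.6, 140.9, 290.4, 159.0], 203), (0.22, [153.5, 209.8, 194.5, 247.7], 221)]
[[0.926 0.04  0.24 ]
 [0.899 0.06  0.24 ]
 [0.834 0.04  0.21 ]
 [0.82  0.02  0.24 ]]
wrist [(0.88, [292.9, 241.6, 331.9, 278.5], 954)]
[[0.894 0.04  0.27 ]
 [0.877 0.06  0.27 ]
 [0.877 0.04  0.24 ]
 [0.843 0.06  0.24 ]]
3.125
```

Request:
drive_tool([
  {"dx": 0.0, "dy": 0.018, "dz": 0.055, "turn": 0.0, "hand": -1},
  {"dx": 0.0, "dy": 0.019, "dz": 0.055, "turn": 0.0, "hand": -1},
  {"dx": 0.04, "dy": 0.0, "dz": 0.0, "turn": 0.0, "hand": -1},
  {"dx": 0.04, "dy": 0.0, "dz": 0.0, "turn": 0.0, "hand": -1},
  {"dx": 0.03, "dy": 0.0, "dz": 0.0, "turn": 0.0, "hand": -1},
  {"dx": 0.0, "dy": 0.0, "dz": 0.0, "turn": 0.0, "hand": -1},
], force=20)

```text
time_s: 3.88
eef_pos: [0.6158, 0.0669, 0.1644]
tool_rot: [0.164, 1.572, -0.165]
wrist_force: [0.1, -0.2, -0.1]
width: 0.007
```

```bash
cat >> h.py <<'E'
def st():
    s=get_state(); d=s['eef_pos'][:2]-C0; print('t',round(s['time_s'],2),'winder xy',(d@EX).round(4),(d@EY).round(4),'z',s['eef_pos'][2].round(4),'F(winder)',(RW.T@s['wrist_force']).round(2),'w',round(s['width'],3))
E
python3 - <<'E'
from h import *
st()
snap('wrist','wrist3.png');snap('top','top3.png')
a=cv2.imread('pics/top3.png')[90:230,210:380];cv2.imwrite('pics/top3c.png',cv2.resize(a,None,fx=4,fy=4,interpolation=cv2.INTER_CUBIC))
E
```

```text
t 3.88 winder xy 0.0453 0.0302 z 0.1644 F(winder) [ 0.16 -0.17 -0.07] w 0.007
```

View pics/wrist3.png

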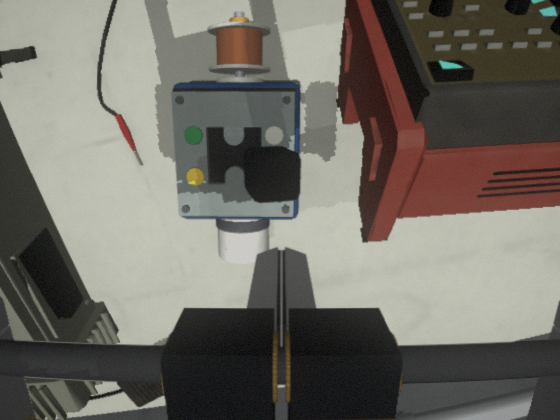

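View pics/top3c.png

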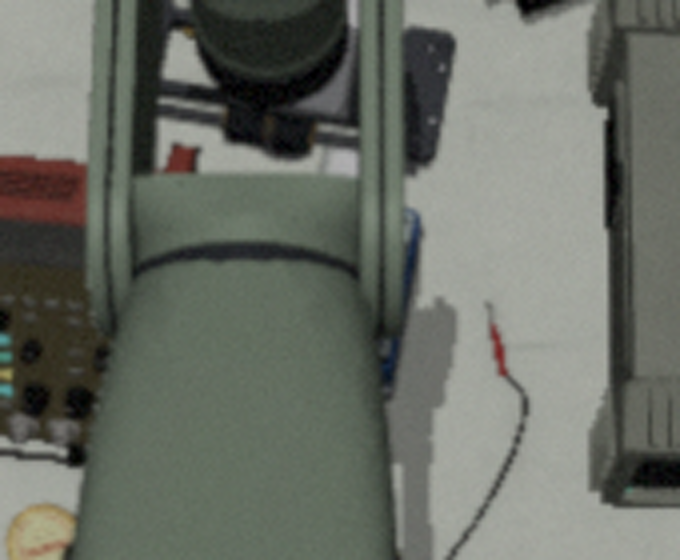

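The wrist view now shows the whole gate: green at (194,135), yellow at (195,177), white at (274,135), and the knob at (272,175) over the left column. The fingers are beyond it. I'll refit from this view.

```bash
cat >> h.py <<'E'
def blob(im,lo,hi,box):
    h=cv2.cvtColor(im,cv2.COLOR_RGB2HSV); m=cv2.inRange(h,lo,hi); o=np.zeros_like(m);x0,y0,x1,y1=box;o[y0:y1,x0:x1]=m[y0:y1,x0:x1]
    n,l,s,c=cv2.connectedComponentsWithStats(o); k=1+np.argmax(s[1:,4]); return c[k],s[k,4]
def markers(im,n='wrist'):
    G=blob(im,(45,100,30),(85,255,255),(100,60,400,330));Y=blob(im,(18,130,80),(34,255,255),(100,60,400,330))
    g=onz(n,G[0],.096)[:2];y=onz(n,Y[0],.096)[:2]
    print('G',G,(RW[:2,:2].T@(g-C0)).round(4),'Y',Y,(RW[:2,:2].T@(y-C0)).round(4))
def fitlever(n='wrist'):
    r=silhouettes('knob',n)
    if not r: print('no knob');return
    print(round(r[0]['confidence'],2),r[0]['rect'],np.round(tfit(n,r[0]['mask']),3).tolist())
    for l in ('lever_gate','knob_mid'):
        q=spot_point(l,n)
        if q:
            P=onz(n,q[0]['centre'],.0885 if l=='lever_gate' else .147)[:2]-C0; print(l,round(q[0]['confidence'],2),(P@EX).round(4),(P@EY).round(4))
E
python3 - <<'E'
from h import *
im=read_camera('wrist'); markers(im); fitlever(); st()
E
```

```text
G (array([193.08547009, 129.66239316]), np.int32(234)) [-0.0139 -0.0332] Y (array([195.07234043, 170.64255319]), np.int32(235)) [ 0.0171 -0.0335]
0.9 [240.9, 135.7, 299.1, 194.8] [[0.95, 0.06, 0.24], [0.867, 0.08, 0.24], [0.849, 0.04, 0.24], [0.829, 0.06, 0.21]]
lever_gate 0.19 0.0121 0.0228
knob_mid 0.82 0.0051 0.0267
t 4.17 winder xy 0.0494 0.0306 z 0.1702 F(winder) [0.2  0.53 0.01] w 0.003
```

Request:
drive_tool([
  {"dx": 0.025, "dy": 0.0, "dz": 0.0, "turn": 0.0, "hand": -1},
  {"dx": 0.0, "dy": 0.0, "dz": -0.008, "turn": 0.0, "hand": -1},
  {"dx": 0.0, "dy": 0.0, "dz": -0.008, "turn": 0.0, "hand": -1},
  {"dx": 0.0, "dy": 0.0, "dz": 0.0, "turn": 0.0, "hand": -1},
], force=20)

```text
time_s: 4.68
eef_pos: [0.6029, 0.07, 0.1443]
tool_rot: [0.165, 1.563, -0.164]
wrist_force: [0.3, -0.7, -1.0]
width: 0.0
```

```bash
python3 - <<'E'
from h import *
st(); im=snap('wrist','wrist4.png'); markers(im); fitlever(); st()
E
```

```text
t 4.67 winder xy 0.0321 0.0306 z 0.1443 F(winder) [ 0.42 -0.64 -0.97] w 0.0
G (array([186.44360902, 155.45864662]), np.int32(266)) [-0.0145 -0.033 ] Y (array([188.83858268, 198.50787402]), np.int32(254)) [ 0.0161 -0.0333]
0.82 [236.8, 167.8, 300.4, 235.1] [[0.933, 0.06, 0.24], [0.906, 0.04, 0.24], [0.833, 0.08, 0.24], [0.801, 0.06, 0.21]]
lever_gate 0.66 0.0025 0.0135
knob_mid 0.67 0.0051 0.0245
t 4.88 winder xy 0.0326 0.0304 z 0.1436 F(winder) [-0.19 -0.04  0.76] w 0.004
```

View pics/wrist4.png

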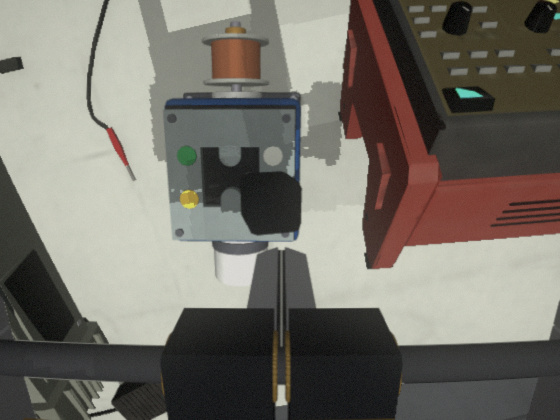

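Request:
drive_tool([
  {"dx": 0.0, "dy": 0.0, "dz": -0.003, "turn": 0.0, "hand": -1},
  {"dx": 0.0, "dy": 0.0, "dz": -0.002, "turn": 0.0, "hand": -1},
  {"dx": 0.0, "dy": 0.0, "dz": 0.0, "turn": 0.0, "hand": -1},
], force=20)

```text
time_s: 5.25
eef_pos: [0.5977, 0.0708, 0.1428]
tool_rot: [0.165, 1.565, -0.165]
wrist_force: [0.7, -0.2, -0.1]
width: 0.004
```

Request:
drive_tool([
  {"dx": 0.0, "dy": 0.0, "dz": -0.002, "turn": 0.0, "hand": -1},
  {"dx": 0.0, "dy": 0.0, "dz": 0.0, "turn": 0.0, "hand": -1},
], force=20)

```text
time_s: 5.5
eef_pos: [0.5958, 0.0712, 0.1428]
tool_rot: [0.165, 1.565, -0.165]
wrist_force: [-0.2, 0.1, -0.1]
width: 0.003
```

```bash
python3 - <<'E'
from h import *
st(); im=snap('wrist','wrist5.png'); markers(im); fitlever(); st()
E
```

```text
t 5.5 winder xy 0.0249 0.0304 z 0.1428 F(winder) [-0.26  0.05 -0.06] w 0.003
G (array([186.86466165, 166.18796992]), np.int32(266)) [-0.0149 -0.033 ] Y (array([189.41295547, 208.96356275]), np.int32(247)) [ 0.0158 -0.0333]
0.89 [240.8, 181.8, 303.6, 250.1] [[0.909, 0.06, 0.24], [0.898, 0.04, 0.24], [0.822, 0.08, 0.24], [0.802, 0.02, 0.24]]
lever_gate 0.67 0.0027 0.0113
knob_mid 0.97 0.0044 0.0245
t 5.7 winder xy 0.0251 0.0304 z 0.1429 F(winder) [ 0.26 -0.82 -0.78] w 0.007
```

Request:
drive_tool([
  {"dx": 0.0, "dy": 0.0, "dz": -0.002, "turn": 0.0, "hand": -1},
  {"dx": 0.0, "dy": 0.0, "dz": 0.0, "turn": 0.0, "hand": -1},
], force=20)

```text
time_s: 5.95
eef_pos: [0.5938, 0.0717, 0.1428]
tool_rot: [0.165, 1.565, -0.165]
wrist_force: [0.4, 0.6, 0.4]
width: 0.006
```

Request:
drive_tool([
  {"dx": 0.0, "dy": 0.0, "dz": -0.002, "turn": 0.0, "hand": -1},
  {"dx": 0.0, "dy": 0.0, "dz": 0.0, "turn": 0.0, "hand": -1},
], force=20)

```text
time_s: 6.2
eef_pos: [0.5919, 0.0721, 0.1428]
tool_rot: [0.165, 1.565, -0.165]
wrist_force: [0.7, 0.1, -0.7]
width: 0.003
```

```bash
python3 - <<'E'
from h import *
st(); im=snap('wrist','wrist6.png'); markers(im); fitlever(); st()
a=im[140:290,180:340,::-1];cv2.imwrite('pics/w6c.png',cv2.resize(a,None,fx=4,fy=4,interpolation=cv2.INTER_CUBIC))
E
```

```text
t 6.2 winder xy 0.0209 0.0304 z 0.1428 F(winder) [ 0.68  0.23 -0.71] w 0.003
G (array([187.37451737, 171.7992278 ]), np.int32(259)) [-0.0149 -0.0329] Y (array([189.71020408, 214.33061224]), np.int32(245)) [ 0.0158 -0.0333]
0.59 [239.5, 189.3, 301.0, 254.5] [[0.898, 0.04, 0.24], [0.886, 0.06, 0.24], [0.844, 0.02, 0.24], [0.788, 0.04, 0.21]]
lever_gate 0.74 0.0028 0.0093
knob_mid 0.61 0.0042 0.0239
t 6.4 winder xy 0.0211 0.0304 z 0.1429 F(winder) [-0.51 -0.06  0.14] w 0.004
```

View pics/w6c.png

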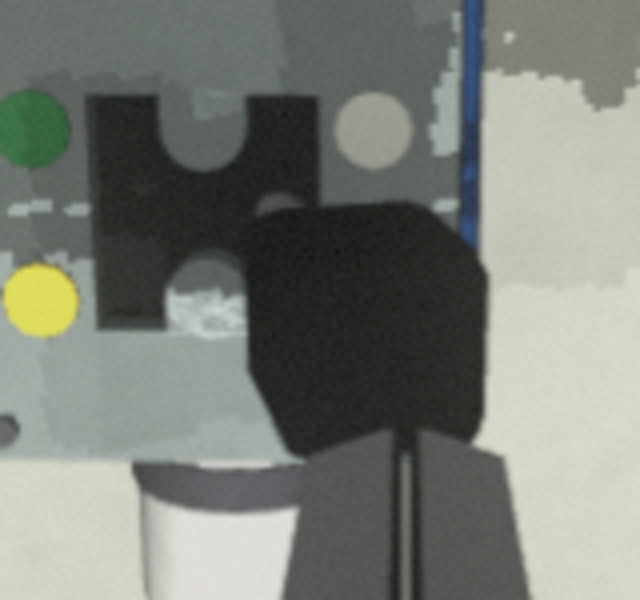

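Request:
drive_tool([
  {"dx": 0.0, "dy": 0.0, "dz": -0.002, "turn": 0.0, "hand": -1},
  {"dx": 0.0, "dy": 0.0, "dz": 0.0, "turn": 0.0, "hand": -1},
], force=20)

```text
time_s: 6.65
eef_pos: [0.5899, 0.0725, 0.1428]
tool_rot: [0.165, 1.565, -0.165]
wrist_force: [0.1, 0.0, -0.7]
width: 0.002
```

Request:
drive_tool([
  {"dx": 0.0, "dy": 0.0, "dz": -0.002, "turn": 0.0, "hand": -1},
  {"dx": 0.0, "dy": 0.0, "dz": 0.0, "turn": 0.0, "hand": -1},
], force=20)

```text
time_s: 6.9
eef_pos: [0.588, 0.0729, 0.1428]
tool_rot: [0.165, 1.565, -0.165]
wrist_force: [0.9, -0.7, 0.4]
width: 0.005
```

```bash
python3 - <<'E'
from h import *
st(); im=snap('wrist','wrist7.png'); markers(im); fitlever(); st()
a=im[140:290,180:340,::-1];cv2.imwrite('pics/w7c.png',cv2.resize(a,None,fx=4,fy=4,interpolation=cv2.INTER_CUBIC))
E
```

```text
t 6.9 winder xy 0.0169 0.0304 z 0.1428 F(winder) [ 1.01 -0.49  0.44] w 0.005
G (array([187.59689922, 177.55813953]), np.int32(258)) [-0.0149 -0.033 ] Y (array([190.24380165, 219.72727273]), np.int32(242)) [ 0.0158 -0.0332]
0.94 [239.6, 193.5, 300.7, 260.8] [[0.839, 0.04, 0.24], [0.817, 0.02, 0.24], [0.81, 0.06, 0.24], [0.782, 0.0, 0.24]]
lever_gate 0.87 0.0045 0.0101
knob_mid 0.73 0.0059 0.0263
t 7.1 winder xy 0.0171 0.0304 z 0.1429 F(winder) [-0.23  0.25 -1.09] w 0.006
```

View pics/w7c.png

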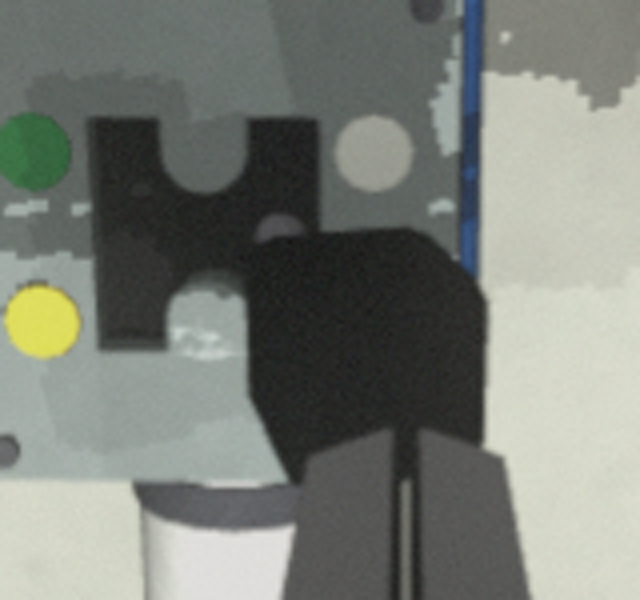

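```bash
python3 - <<'E'
from h import *
p,M=tool()
for a in (.011,-.0,-.03,-.06):
  print(a,[proj('wrist',p+M@np.array([a,y,z])).round(1).tolist() for y,z in ((0,-.008),(0,.008),(.0125,-.008))])
print([proj('wrist',w2(np.array([0,0,.04])+.11*lever(.04,.25)+q)).round(1).tolist() for q in (np.array([.015,0,.017]),np.array([.015,0,-.017]),np.array([-.015,0,.017]),np.array([-.015,0,-.017]))])
E
```

```text
0.011 [[278.4, 225.8], [278.4, 250.0], [298.6, 225.8]]
-0.0 [[278.2, 231.4], [278.2, 256.7], [299.5, 231.5]]
-0.03 [[277.8, 250.2], [277.8, 278.7], [302.3, 250.2]]
-0.06 [[277.2, 275.6], [277.3, 308.4], [306.1, 275.7]]
[[272.1, 261.4], [273.3, 240.0], [271.6, 207.9], [272.9, 193.5]]
```

Request:
drive_tool([
  {"dx": 0.0, "dy": 0.0, "dz": -0.002, "turn": 0.0, "hand": -1},
  {"dx": 0.0, "dy": 0.0, "dz": 0.0, "turn": 0.0, "hand": -1},
], force=20)

```text
time_s: 7.35
eef_pos: [0.586, 0.0733, 0.1428]
tool_rot: [0.165, 1.565, -0.165]
wrist_force: [-0.2, 0.3, 0.7]
width: 0.003
```

```bash
python3 - <<'E'
from h import *
st(); im=snap('wrist','wrist8.png'); markers(im); st()
a=im[140:290,180:340,::-1];cv2.imwrite('pics/w8c.png',cv2.resize(a,None,fx=4,fy=4,interpolation=cv2.INTER_CUBIC))
E
```

```text
t 7.35 winder xy 0.0149 0.0304 z 0.1428 F(winder) [-0.26  0.26  0.67] w 0.003
G (array([187.88188976, 180.2480315 ]), np.int32(254)) [-0.015  -0.0329] Y (array([190.39830508, 222.3559322 ]), np.int32(236)) [ 0.0158 -0.0332]
t 7.4 winder xy 0.0149 0.0304 z 0.1429 F(winder) [ 0.2   0.05 -0.15] w 0.002
```

View pics/w8c.png

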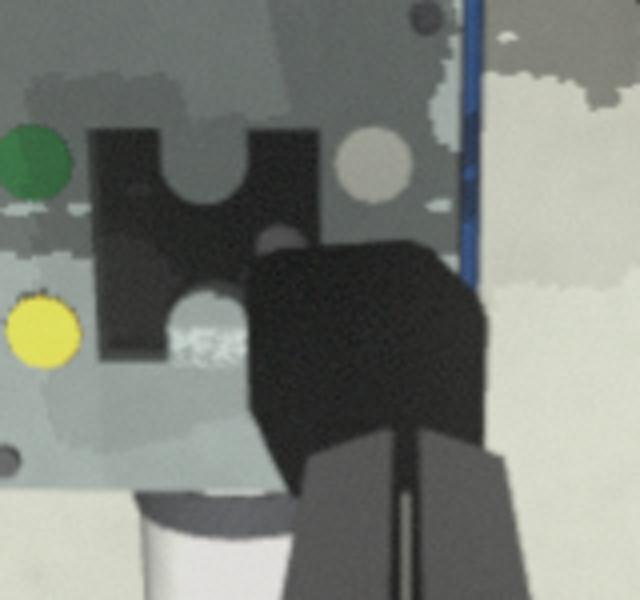

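```bash
python3 - <<'E'
from h import *
import plant
print(get_state()['q'].round(3), plant.tips_ahead, type(plant.tips_ahead))
p,M=tool()
for a in (.011,-.0275):
  print(a,[proj('wrist',p+M@np.array([a,y,z])).round(1).tolist() for y,z in ((-.0125,-.008),(.0125,-.008))])
print(K('wrist')[0])
E
```

```text
[-0.022  0.269  1.539  0.     1.333 -1.383] 0.011 <class 'float'>
0.011 [[258.1, 225.7], [298.6, 225.7]]
-0.0275 [[253.7, 248.3], [302.1, 248.4]]
{'vfov': 59.30639849709531, 'cx': 281.0014876988462, 'cy': 212.27416166388105, 'k1': -0.08305247357939774, 'pose': array([[ 2.06723692e-01,  9.42396506e-01,  2.62971748e-01,
         5.10931695e-01],
       [ 9.78399363e-01, -1.99106977e-01, -5.55976435e-02,
         9.08742567e-02],
       [-3.55151104e-05,  2.68784741e-01, -9.63200271e-01,
         3.48753521e-01],
       [ 0.00000000e+00,  0.00000000e+00,  0.00000000e+00,
         1.00000000e+00]])}
```

The visible fingertip position (row 247, about 50 px wide) and the absence of contact both say the real tips sit about 38 mm further back than `tips_ahead` gives, so the fingers passed just over the knob. I'll back off, then turn the tool 90° so the gripper body stays clear of the oscilloscope.

Request:
drive_tool([
  {"dx": -0.01, "dy": 0.0, "dz": 0.015, "turn": 0.0, "hand": -1},
  {"dx": 0.0, "dy": 0.0, "dz": 0.025, "turn": 0.0, "hand": -1},
  {"dx": 0.0, "dy": 0.0, "dz": 0.0, "turn": 0.18, "hand": -1},
  {"dx": 0.0, "dy": 0.0, "dz": 0.0, "turn": 0.18, "hand": -1},
  {"dx": 0.0, "dy": 0.0, "dz": 0.0, "turn": 0.18, "hand": -1},
  {"dx": 0.0, "dy": 0.0, "dz": 0.0, "turn": 0.18, "hand": -1},
  {"dx": 0.0, "dy": 0.0, "dz": 0.0, "turn": 0.18, "hand": -1},
  {"dx": 0.0, "dy": 0.0, "dz": 0.0, "turn": 0.18, "hand": -1},
  {"dx": 0.0, "dy": 0.0, "dz": 0.0, "turn": 0.18, "hand": -1},
  {"dx": 0.0, "dy": 0.0, "dz": 0.0, "turn": 0.18, "hand": -1},
  {"dx": 0.0, "dy": 0.0, "dz": 0.0, "turn": 0.135, "hand": -1},
  {"dx": 0.0, "dy": 0.0, "dz": 0.0, "turn": 0.0, "hand": -1},
  {"dx": 0.0, "dy": 0.0, "dz": 0.0, "turn": 0.0, "hand": -1},
], force=20)

```text
time_s: 9.02
eef_pos: [0.6253, 0.065, 0.1528]
tool_rot: [1.364, 1.101, -1.364]
wrist_force: [-0.2, -0.3, 0.8]
width: 0.008
```

```bash
python3 - <<'E'
from h import *
st(); im=snap('wrist','wrist9.png'); markers(im); st(); print((RW.T@tool()[1]).round(3).tolist())
E
```

```text
t 9.03 winder xy 0.055 0.0303 z 0.1528 F(winder) [-0.09 -0.37  0.83] w 0.008
G (array([193.22580645, 296.43548387]), np.int32(186)) [-0.014  -0.0326] Y (array([231.4742268 , 296.82474227]), np.int32(194)) [ 0.0166 -0.0328]
t 9.07 winder xy 0.0551 0.0303 z 0.1528 F(winder) [-0.12 -0.34 -0.17] w 0.005
[[-0.0, 1.0, -0.006], [-0.0, -0.006, -1.0], [-1.0, -0.0, 0.0]]
```

View pics/wrist9.png

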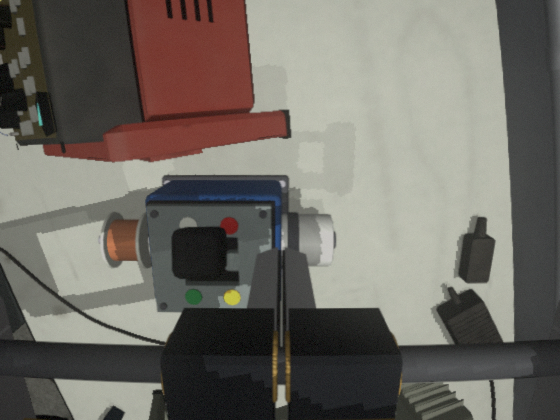

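Request:
drive_tool([
  {"dx": 0.02, "dy": 0.0, "dz": 0.004, "turn": 0.0, "hand": -1},
  {"dx": 0.015, "dy": 0.0, "dz": 0.0, "turn": 0.0, "hand": -1},
  {"dx": 0.008, "dy": 0.0, "dz": 0.0, "turn": 0.0, "hand": -1},
  {"dx": 0.0, "dy": 0.0, "dz": 0.0, "turn": 0.0, "hand": -1},
], force=20)

```text
time_s: 9.57
eef_pos: [0.6238, 0.0612, 0.1089]
tool_rot: [1.364, 1.102, -1.366]
wrist_force: [-0.2, 0.8, -1.0]
width: 0.006
```

```bash
sed -i 's/C0=np.array(\[.5652,.0466\])/C0=np.array([.5654,.0435])/' h.py; python3 - <<'E'
from h import *
st(); im=snap('wrist','wrist10.png'); markers(im); fitlever(); st()
E
```

```text
t 9.57 winder xy 0.0535 0.0293 z 0.1089 F(winder) [-0.35  0.77 -0.98] w 0.006Traceback (most recent call last):
  File "<stdin>", line 2, in <module>
  File "h.py", line 54, in markers
    G=blob(im,(45,100,30),(85,255,255),(100,60,400,330));Y=blob(im,(18,130,80),(34,255,255),(100,60,400,330))
                                                           ~~~~^^^^^^^^^^^^^^^^^^^^^^^^^^^^^^^^^^^^^^^^^^^^^^
  File "h.py", line 52, in blob
    n,l,s,c=cv2.connectedComponentsWithStats(o); k=1+np.argmax(s[1:,4]); return c[k],s[k,4]
                                                     ~~~~~~~~~^^^^^^^^^
    return _wrapfunc(a, 'argmax', axis=axis, out=out, **kwds)
    return bound(*args, **kwds)
ValueError: attempt to get argmax of an empty sequence
```

View pics/wrist10.png

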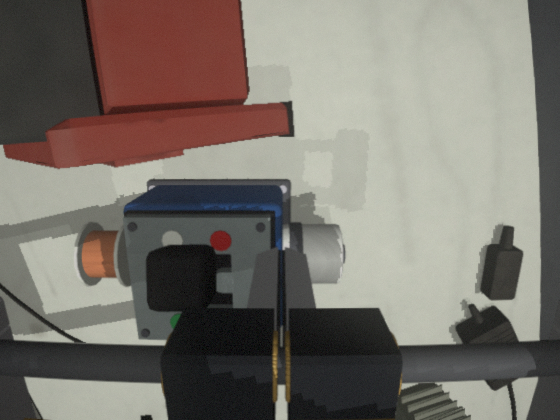

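Request:
drive_tool([
  {"dx": 0.0, "dy": -0.009, "dz": 0.0, "turn": 0.0, "hand": -1},
  {"dx": 0.0, "dy": -0.009, "dz": 0.0, "turn": 0.0, "hand": -1},
  {"dx": 0.0, "dy": -0.003, "dz": 0.0, "turn": 0.0, "hand": -1},
  {"dx": 0.0, "dy": 0.0, "dz": 0.0, "turn": 0.0, "hand": -1},
], force=20)

```text
time_s: 10.12
eef_pos: [0.6037, 0.0656, 0.1102]
tool_rot: [1.365, 1.1, -1.365]
wrist_force: [0.2, 0.1, 0.1]
width: 0.004
```

```bash
cat >> h.py <<'E'
def red(im,n='wrist'):
    h=cv2.cvtColor(im,cv2.COLOR_RGB2HSV); m=cv2.inRange(h,(0,150,90),(8,255,255))|cv2.inRange(h,(172,150,90),(180,255,255))
    k,l,s,c=cv2.connectedComponentsWithStats(m)
    for i in range(1,k):
        if 120<s[i,4]<500 and abs(s[i,2]-s[i,3])<6: print('red',c[i].round(1),s[i,4],(RW[:2,:2].T@(onz(n,c[i],.096)[:2]-C0)).round(4))
def crop(im,f,x0=110,y0=180,x1=310,y1=330,k=3.5):
    cv2.imwrite('pics/'+f,cv2.resize(im[y0:y1,x0:x1,::-1],None,fx=k,fy=k,interpolation=cv2.INTER_CUBIC))
E
python3 - <<'E'
from h import *
st(); im=snap('wrist','wrist11.png'); red(im); fitlever(); st(); crop(im,'w11c.png')
E
```

```text
t 10.12 winder xy 0.033 0.0295 z 0.1102 F(winder) [0.15 0.15 0.14] w 0.004
red [253.  239.2] 276 [0.0167 0.0302]
0.96 [186.5, 240.4, 256.8, 308.6] [[0.877, 0.06, 0.27], [0.866, 0.04, 0.27], [0.791, 0.06, 0.3], [0.784, 0.02, 0.27]]
knob_mid 0.78 0.0059 0.03
t 10.32 winder xy 0.0334 0.0294 z 0.1099 F(winder) [-0.55  0.75 -0.44] w 0.005
```

View pics/w11c.png

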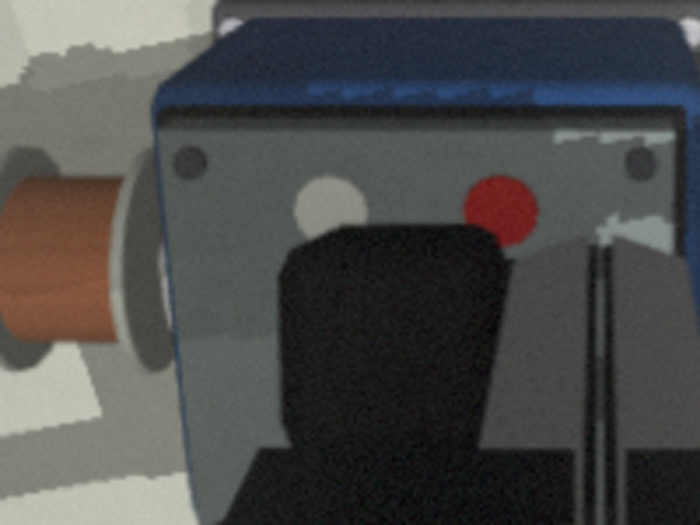

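Request:
drive_tool([
  {"dx": 0.0, "dy": -0.002, "dz": 0.0, "turn": 0.0, "hand": -1},
  {"dx": 0.0, "dy": -0.002, "dz": 0.0, "turn": 0.0, "hand": -1},
  {"dx": 0.0, "dy": 0.0, "dz": 0.0, "turn": 0.0, "hand": -1},
], force=20)

```text
time_s: 10.7
eef_pos: [0.6005, 0.0662, 0.1102]
tool_rot: [1.366, 1.099, -1.364]
wrist_force: [0.8, -0.6, -0.6]
width: 0.005
```

```bash
python3 - <<'E'
from h import *
st(); im=snap('wrist','wrist12.png'); red(im); fitlever(); st(); crop(im,'w12c.png')
E
```

```text
t 10.7 winder xy 0.0297 0.0294 z 0.1102 F(winder) [ 0.88 -0.4  -0.58] w 0.005
red [257.9 239.3] 286 [0.0163 0.0301]
0.59 [189.9, 240.5, 258.7, 306.7] [[0.853, 0.04, 0.27], [0.844, 0.02, 0.27], [0.789, 0.0, 0.27], [0.776, 0.02, 0.3]]
knob_mid 0.78 0.0036 0.0303
t 10.9 winder xy 0.0297 0.0295 z 0.1101 F(winder) [ 1.67 -0.45  1.08] w 0.006
```

View pics/w12c.png

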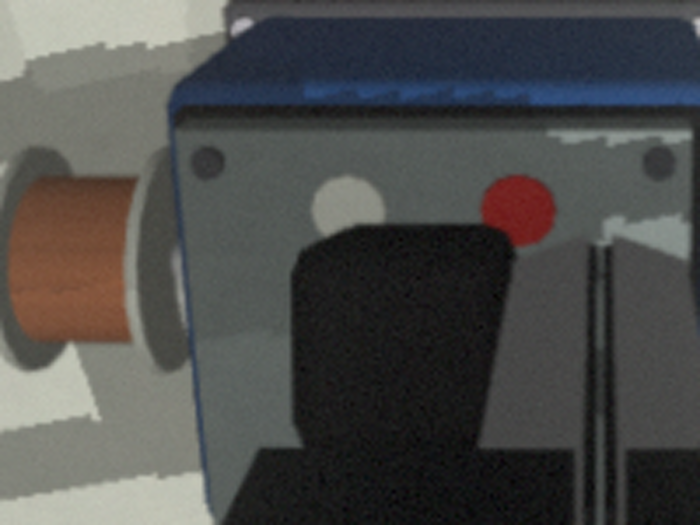

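Request:
drive_tool([
  {"dx": 0.0, "dy": -0.002, "dz": 0.0, "turn": 0.0, "hand": -1},
  {"dx": 0.0, "dy": -0.001, "dz": 0.0, "turn": 0.0, "hand": -1},
  {"dx": 0.0, "dy": 0.0, "dz": 0.0, "turn": 0.0, "hand": -1},
], force=20)

```text
time_s: 11.28
eef_pos: [0.5971, 0.067, 0.11]
tool_rot: [1.365, 1.1, -1.365]
wrist_force: [1.9, -1.1, 1.6]
width: 0.003
```

```bash
python3 - <<'E'
from h import *
st(); im=snap('wrist','wrist13.png'); red(im); fitlever(); st(); crop(im,'w13c.png')
E
```

```text
t 11.28 winder xy 0.0262 0.0295 z 0.11 F(winder) [ 2.08 -0.73  1.57] w 0.003
red [263.2 240.1] 302 [0.0161 0.0298]
0.88 [189.3, 242.8, 257.5, 307.7] [[0.845, 0.0, 0.27], [0.814, -0.02, 0.27], [0.783, 0.02, 0.27], [0.781, 0.0, 0.3]]
knob_mid 0.83 0.0002 0.0302
t 11.47 winder xy 0.0262 0.0295 z 0.1098 F(winder) [ 1.39 -0.1   1.64] w 0.007
```

View pics/w13c.png

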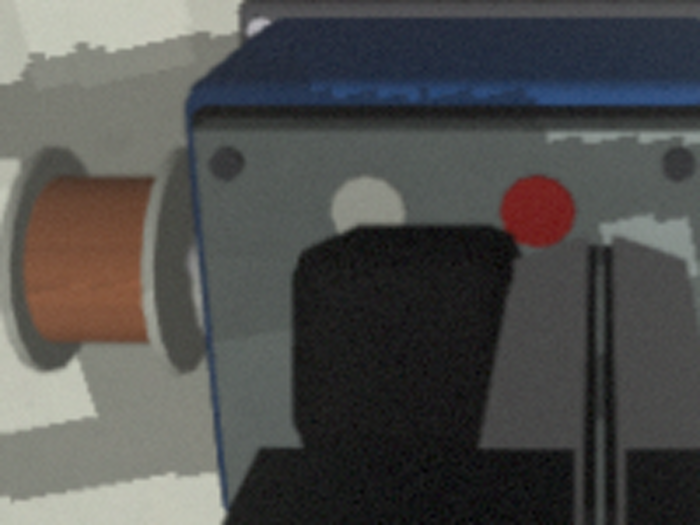

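Request:
drive_tool([
  {"dx": 0.0, "dy": 0.01, "dz": 0.0, "turn": 0.0, "hand": -1},
  {"dx": -0.008, "dy": 0.01, "dz": 0.0, "turn": 0.0, "hand": -1},
  {"dx": 0.0, "dy": 0.0, "dz": -0.016, "turn": 0.0, "hand": -1},
  {"dx": 0.0, "dy": 0.0, "dz": -0.017, "turn": 0.0, "hand": -1},
  {"dx": 0.0, "dy": 0.0, "dz": 0.0, "turn": 0.0, "hand": -1},
], force=20)

```text
time_s: 12.1
eef_pos: [0.6234, 0.097, 0.1175]
tool_rot: [1.363, 1.102, -1.364]
wrist_force: [-0.3, -0.1, -0.6]
width: 0.001
```

```bash
python3 - <<'E'
from h import *
st(); im=snap('wrist','wrist14.png'); fitlever(); st()
E
```

```text
t 12.1 winder xy 0.0458 0.0642 z 0.1175 F(winder) [-0.31 -0.18 -0.57] w 0.001
0.94 [160.9, 290.7, 228.7, 339.5] [[0.253, 0.0, 0.33], [0.248, 0.0, 0.3], [0.244, 0.02, 0.33], [0.244, 0.0, 0.27]]
t 12.3 winder xy 0.0461 0.0623 z 0.1176 F(winder) [-0.37 -0.78  0.32] w 0.006
```

View pics/wrist14.png

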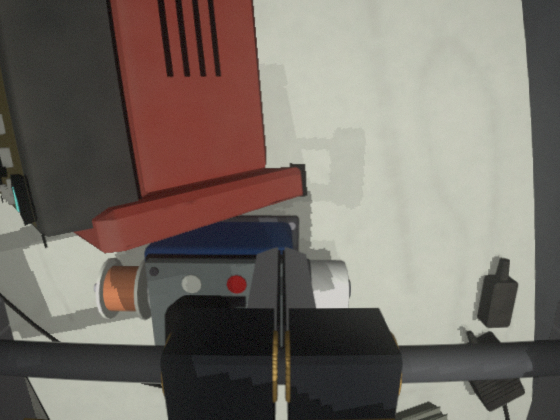

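```bash
python3 - <<'E'
from h import *
for uv in [(300,195),(200,228),(150,238),(95,250)]:
    print(uv,[ (RW[:2,:2].T@(onz('wrist',uv,z)[:2]-C0)).round(3).tolist() for z in (.13,.15,.17,.19)])
p,M=tool()
print([proj('wrist',p+M@np.array([a,0,-.008])).round().tolist() for a in (-.0275,-.06)])
E
```

```text
(300, 195) [[0.058, 0.098], [0.057, 0.102], [0.056, 0.107], [0.055, 0.111]]
(200, 228) [[0.002, 0.079], [0.007, 0.086], [0.012, 0.092], [0.017, 0.099]]
(150, 238) [[-0.026, 0.073], [-0.019, 0.08], [-0.011, 0.088], [-0.003, 0.095]]
(95, 250) [[-0.06, 0.066], [-0.048, 0.074], [-0.037, 0.082], [-0.026, 0.09]]
[[279.0, 253.0], [278.0, 281.0]]
```

Request:
drive_tool([
  {"dx": 0.0, "dy": -0.012, "dz": 0.0, "turn": 0.0, "hand": -1},
  {"dx": 0.0, "dy": -0.012, "dz": 0.0, "turn": 0.0, "hand": -1},
  {"dx": 0.0, "dy": -0.012, "dz": 0.0, "turn": 0.0, "hand": -1},
  {"dx": 0.0, "dy": -0.01, "dz": 0.0, "turn": 0.0, "hand": -1},
  {"dx": 0.0, "dy": 0.0, "dz": 0.0, "turn": 0.0, "hand": -1},
], force=20)

```text
time_s: 12.92
eef_pos: [0.5779, 0.105, 0.118]
tool_rot: [1.365, 1.101, -1.365]
wrist_force: [0.7, -1.1, -0.0]
width: 0.006
```

```bash
python3 - <<'E'
from h import *
st(); im=snap('wrist','wrist15.png'); st()
E
```

```text
t 12.93 winder xy -0.0004 0.0628 z 0.118 F(winder) [ 0.9  -0.89 -0.01] w 0.006
t 12.97 winder xy 0.0003 0.0628 z 0.1181 F(winder) [ 1.14 -0.06  0.8 ] w 0.005
```

View pics/wrist15.png

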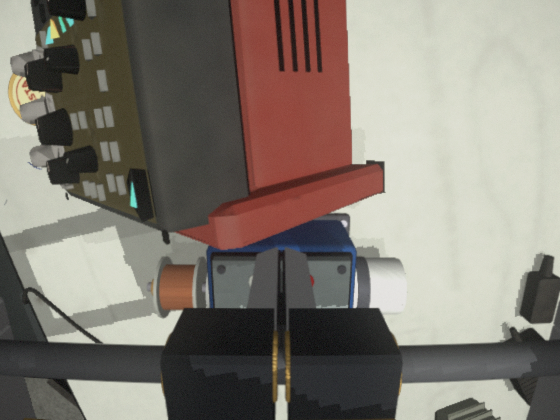

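Request:
drive_tool([
  {"dx": 0.0, "dy": 0.0, "dz": 0.005, "turn": 0.0, "hand": -1},
  {"dx": 0.0, "dy": 0.0, "dz": 0.005, "turn": 0.0, "hand": -1},
  {"dx": 0.0, "dy": 0.0, "dz": 0.005, "turn": 0.0, "hand": -1},
  {"dx": 0.0, "dy": 0.0, "dz": 0.005, "turn": 0.0, "hand": -1},
  {"dx": 0.0, "dy": 0.0, "dz": 0.0, "turn": 0.0, "hand": -1},
], force=20)

```text
time_s: 13.6
eef_pos: [0.5747, 0.0847, 0.118]
tool_rot: [1.366, 1.099, -1.365]
wrist_force: [1.1, 2.7, 1.6]
width: 0.003
```

```bash
python3 - <<'E'
from h import *
st(); im=snap('wrist','wrist16.png'); st(); red(im); fitlever()
E
```

```text
t 13.6 winder xy 0.0006 0.0422 z 0.118 F(winder) [0.51 2.83 1.61] w 0.003
t 13.65 winder xy 0.0005 0.0422 z 0.1179 F(winder) [0.39 1.01 0.75] w 0.002
red [304.7 250.5] 142 [0.0173 0.0321]
0.57 [143.4, 186.3, 409.1, 311.2] [[0.178, 0.36, 0.33], [0.177, 0.38, 0.33], [0.177, -0.32, 0.33], [0.176, 0.34, 0.33]]
knob_mid 0.6 -0.0008 0.0194
```

View pics/wrist16.png

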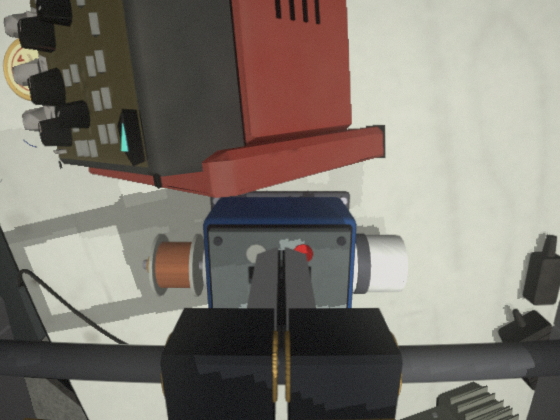

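Request:
drive_tool([
  {"dx": 0.0, "dy": 0.0, "dz": 0.005, "turn": 0.0, "hand": -1},
  {"dx": 0.0, "dy": 0.0, "dz": 0.005, "turn": 0.0, "hand": -1},
  {"dx": 0.0, "dy": 0.0, "dz": 0.005, "turn": 0.0, "hand": -1},
], force=20)

```text
time_s: 14.18
eef_pos: [0.5711, 0.0702, 0.1179]
tool_rot: [1.365, 1.1, -1.365]
wrist_force: [0.8, 2.4, 1.8]
width: 0.006
```

Request:
drive_tool([
  {"dx": 0.0, "dy": 0.0, "dz": 0.005, "turn": 0.0, "hand": -1},
  {"dx": 0.0, "dy": 0.0, "dz": 0.005, "turn": 0.0, "hand": -1},
  {"dx": 0.0, "dy": 0.0, "dz": 0.005, "turn": 0.0, "hand": -1},
], force=20)

```text
time_s: 14.55
eef_pos: [0.568, 0.0556, 0.1179]
tool_rot: [1.365, 1.1, -1.365]
wrist_force: [1.4, 1.9, 1.6]
width: 0.007
```

Request:
drive_tool([
  {"dx": 0.0, "dy": 0.0, "dz": 0.004, "turn": 0.0, "hand": -1},
  {"dx": 0.0, "dy": 0.0, "dz": 0.004, "turn": 0.0, "hand": -1},
], force=20)

```text
time_s: 14.8
eef_pos: [0.5663, 0.0478, 0.1179]
tool_rot: [1.365, 1.1, -1.365]
wrist_force: [0.3, 1.3, 2.1]
width: 0.005
```

```bash
python3 - <<'E'
from h import *
st(); im=snap('wrist','wrist17.png'); st(); red(im); fitlever()
E
```

```text
t 14.8 winder xy 0.0 0.0044 z 0.1179 F(winder) [0.05 1.3  2.09] w 0.005
t 14.85 winder xy -0.0 0.0039 z 0.1179 F(winder) [-1.    1.57  2.96] w 0.003
red [303.8 198.4] 315 [0.0158 0.0291]
no knob
```

View pics/wrist17.png

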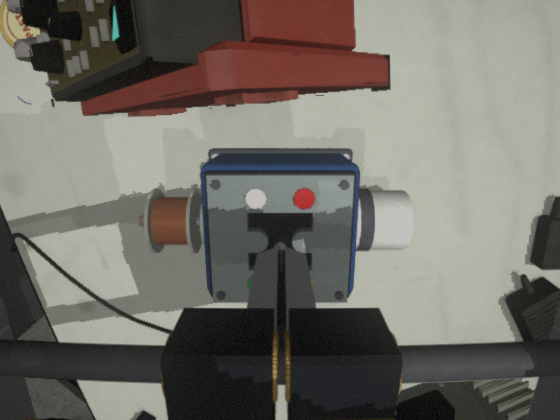

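Request:
drive_tool([
  {"dx": 0.0, "dy": 0.0, "dz": 0.003, "turn": 0.0, "hand": -1},
  {"dx": 0.0, "dy": 0.0, "dz": 0.003, "turn": 0.0, "hand": -1},
], force=20)

```text
time_s: 15.15
eef_pos: [0.5649, 0.0422, 0.1176]
tool_rot: [1.365, 1.101, -1.365]
wrist_force: [0.4, 1.8, 0.1]
width: 0.007
```

Request:
drive_tool([
  {"dx": 0.0, "dy": 0.0, "dz": 0.002, "turn": 0.0, "hand": -1},
], force=20)

```text
time_s: 15.28
eef_pos: [0.5644, 0.0401, 0.1175]
tool_rot: [1.365, 1.101, -1.365]
wrist_force: [1.0, 1.6, 0.2]
width: 0.003
```

Request:
drive_tool([
  {"dx": 0.0, "dy": 0.0, "dz": 0.001, "turn": 0.0, "hand": -1},
], force=20)

```text
time_s: 15.4
eef_pos: [0.5642, 0.0392, 0.1174]
tool_rot: [1.365, 1.101, -1.366]
wrist_force: [1.4, 2.0, -1.1]
width: 0.005
```

```bash
python3 - <<'E'
from h import *
st(); im=snap('wrist','wrist18.png'); st(); red(im); crop(im,'w18c.png',200,140,360,310,3.5)
E
```

```text
t 15.4 winder xy -0.0003 -0.0045 z 0.1174 F(winder) [ 0.99  2.28 -1.08] w 0.005
t 15.45 winder xy -0.0003 -0.0045 z 0.1175 F(winder) [ 0.18  1.46 -0.75] w 0.007
red [304.5 185. ] 322 [0.0158 0.0295]
```

View pics/w18c.png

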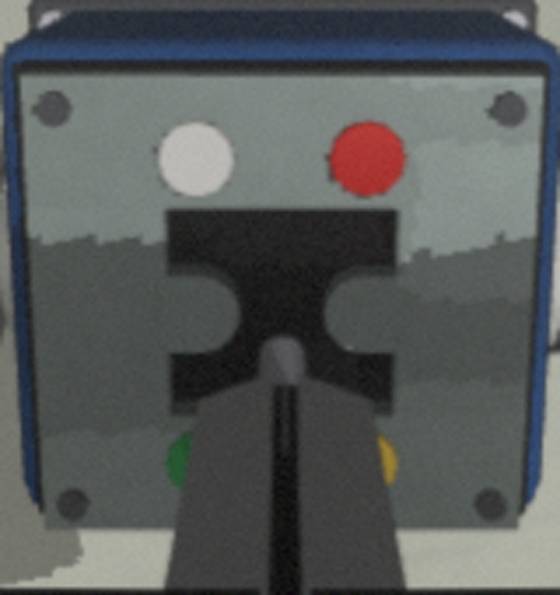

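Request:
drive_tool([
  {"dx": 0.0, "dy": 0.0, "dz": 0.001, "turn": 0.0, "hand": -1},
], force=20)

```text
time_s: 15.58
eef_pos: [0.564, 0.0384, 0.1175]
tool_rot: [1.365, 1.101, -1.365]
wrist_force: [0.4, 2.0, -1.5]
width: 0.007
```

Request:
drive_tool([
  {"dx": 0.0, "dy": 0.0, "dz": 0.001, "turn": 0.0, "hand": -1},
], force=20)

```text
time_s: 15.7
eef_pos: [0.5638, 0.0374, 0.1176]
tool_rot: [1.365, 1.101, -1.365]
wrist_force: [1.5, 1.4, -0.3]
width: 0.003
```

```bash
python3 - <<'E'
from h import *
st(); im=snap('wrist','wrist19.png'); st(); red(im); crop(im,'w19c.png',200,140,360,310,3.5)
print(proj('wrist',w2(np.array([0,0,.04])+.05*lever(0,-.27))),[proj('wrist',w2([0,y,.094])).round(1).tolist() for y in (-.0075,-.0205)],[proj('wrist',w2(np.array([0,0.0045,.04])+k*lever(0,s))).round(1).tolist() for s in (-.25,-.28) for k in (.05,.06,.08)])
E
```

```text
t 15.7 winder xy -0.0003 -0.0063 z 0.1176 F(winder) [ 1.2   1.7  -0.26] w 0.003
t 15.75 winder xy -0.0003 -0.0064 z 0.1177 F(winder) [ 0.08  2.3  -1.34] w 0.005
red [304.6 182. ] 321 [0.0158 0.0294]
[279.8306328  242.05136464] [[279.7, 236.8], [279.9, 255.1]] [[279.8, 234.5], [279.8, 243.0], [279.7, 261.9], [279.8, 236.4], [279.8, 245.3], [279.7, 265.0]]
```

View pics/w19c.png

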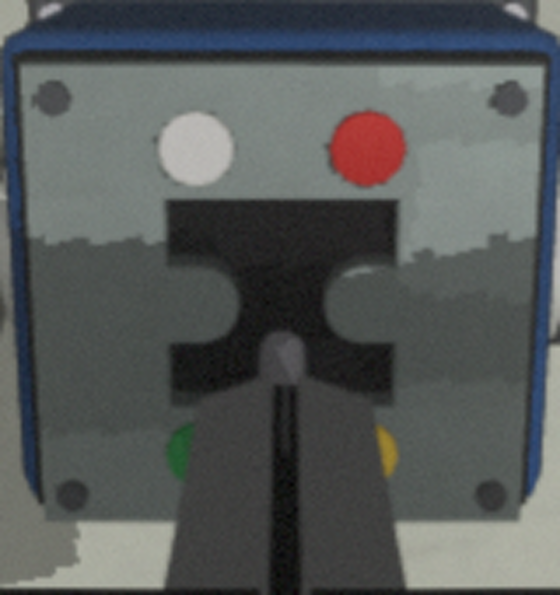

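Request:
drive_tool([
  {"dx": 0.0, "dy": 0.0, "dz": 0.001, "turn": 0.0, "hand": -1},
], force=20)

```text
time_s: 15.88
eef_pos: [0.5636, 0.0364, 0.1177]
tool_rot: [1.365, 1.101, -1.365]
wrist_force: [0.9, 2.2, -0.2]
width: 0.001
```

Request:
drive_tool([
  {"dx": 0.0, "dy": 0.0, "dz": 0.001, "turn": 0.0, "hand": -1},
], force=20)

```text
time_s: 16.0
eef_pos: [0.5634, 0.0354, 0.1178]
tool_rot: [1.365, 1.101, -1.365]
wrist_force: [-0.2, 1.5, -1.3]
width: 0.002
```

```bash
python3 - <<'E'
from h import *
st(); im=snap('wrist','wrist20.png'); st(); red(im); crop(im,'w20c.png',200,140,360,310,3.5)
E
```

```text
t 16.0 winder xy -0.0003 -0.0083 z 0.1178 F(winder) [-0.48  1.41 -1.32] w 0.002
t 16.05 winder xy -0.0003 -0.0085 z 0.1178 F(winder) [ 0.3   1.87 -0.93] w 0.006
red [304.5 178.8] 327 [0.0159 0.0294]
```

View pics/w20c.png

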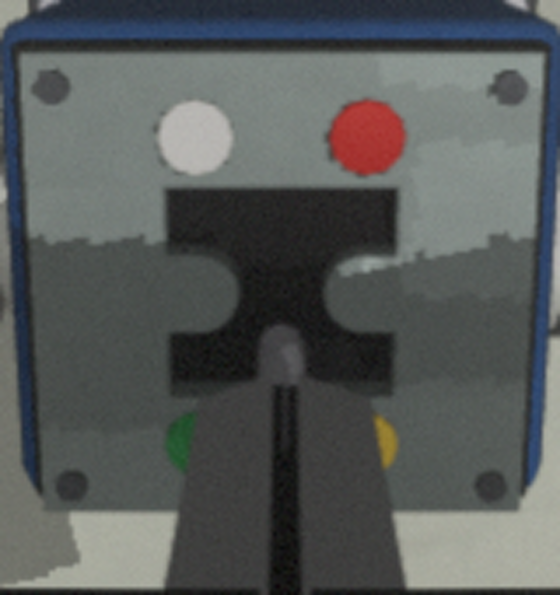

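Request:
drive_tool([
  {"dx": 0.0, "dy": 0.0, "dz": 0.001, "turn": 0.0, "hand": -1},
], force=20)

```text
time_s: 16.18
eef_pos: [0.5633, 0.0345, 0.1178]
tool_rot: [1.365, 1.101, -1.365]
wrist_force: [0.6, 2.4, -0.9]
width: 0.007
```

Request:
drive_tool([
  {"dx": 0.0, "dy": 0.0, "dz": 0.001, "turn": 0.0, "hand": -1},
], force=20)

```text
time_s: 16.3
eef_pos: [0.5631, 0.0339, 0.1177]
tool_rot: [1.366, 1.101, -1.365]
wrist_force: [0.4, 3.7, -1.4]
width: 0.007
```

```bash
python3 - <<'E'
from h import *
st(); im=snap('wrist','wrist21.png'); st(); red(im); crop(im,'w21c.png',200,140,360,310,3.5)
E
```

```text
t 16.3 winder xy -0.0002 -0.0098 z 0.1177 F(winder) [-0.35  3.69 -1.41] w 0.007
t 16.35 winder xy -0.0003 -0.0098 z 0.1177 F(winder) [-0.73  3.51 -1.59] w 0.004
red [304.4 176.5] 330 [0.0158 0.0295]
```

View pics/w21c.png

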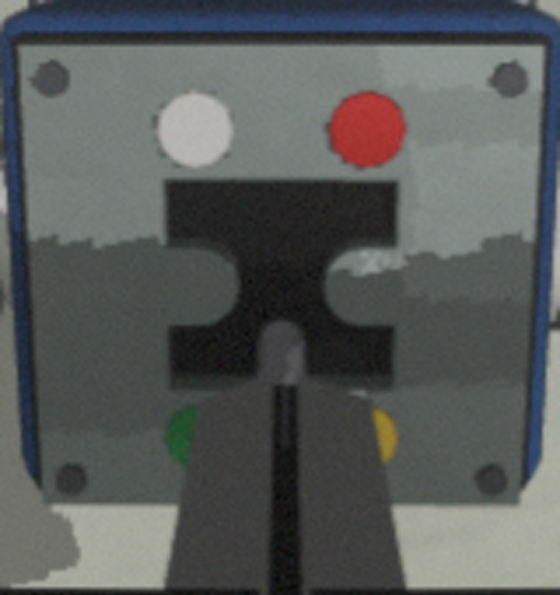

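Request:
drive_tool([
  {"dx": 0.0, "dy": 0.0, "dz": -0.007, "turn": 0.0, "hand": -1},
  {"dx": 0.0, "dy": 0.0, "dz": -0.01, "turn": 0.0, "hand": -1},
  {"dx": 0.0, "dy": 0.02, "dz": 0.0, "turn": 0.0, "hand": -1},
  {"dx": 0.0, "dy": 0.022, "dz": 0.0, "turn": 0.0, "hand": -1},
  {"dx": 0.0, "dy": 0.0, "dz": 0.018, "turn": 0.0, "hand": -1},
  {"dx": 0.004, "dy": 0.0, "dz": 0.018, "turn": 0.0, "hand": -1},
  {"dx": 0.0, "dy": 0.0, "dz": 0.0, "turn": 0.0, "hand": -1},
], force=20)

```text
time_s: 17.23
eef_pos: [0.5987, 0.0044, 0.1132]
tool_rot: [1.366, 1.1, -1.368]
wrist_force: [-0.1, 0.3, -0.4]
width: 0.004
```

```bash
python3 - <<'E'
from h import *
st(); im=snap('wrist','wrist22.png'); st(); red(im); fitlever()
E
```

```text
t 17.23 winder xy 0.0406 -0.0315 z 0.1132 F(winder) [-0.19  0.25 -0.41] w 0.004
t 17.27 winder xy 0.0408 -0.0306 z 0.1135 F(winder) [-0.45  0.92 -0.2 ] w 0.002
red [237.4 143.1] 367 [0.0163 0.03  ]
0.55 [161.7, 231.4, 234.2, 312.5] [[0.912, 0.0, -0.27], [0.904, 0.0, -0.3], [0.884, 0.02, -0.27], [0.833, 0.02, -0.3]]
lever_gate 0.98 -0.0004 -0.0156
knob_mid 0.61 0.0002 -0.0304
```

View pics/wrist22.png

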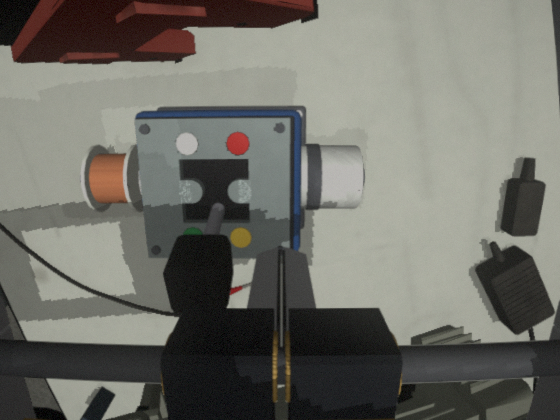

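Request:
drive_tool([
  {"dx": 0.0, "dy": -0.006, "dz": 0.0, "turn": 0.0, "hand": -1},
  {"dx": 0.0, "dy": -0.006, "dz": 0.0, "turn": 0.0, "hand": -1},
  {"dx": 0.0, "dy": -0.005, "dz": 0.0, "turn": 0.0, "hand": -1},
  {"dx": 0.0, "dy": -0.005, "dz": 0.0, "turn": 0.0, "hand": -1},
], force=20)

```text
time_s: 17.92
eef_pos: [0.5795, 0.0106, 0.1144]
tool_rot: [1.366, 1.098, -1.363]
wrist_force: [1.3, -0.5, 0.3]
width: 0.004
```

Request:
drive_tool([
  {"dx": 0.0, "dy": -0.005, "dz": 0.0, "turn": 0.0, "hand": -1},
  {"dx": 0.0, "dy": -0.005, "dz": 0.0, "turn": 0.0, "hand": -1},
], force=20)

```text
time_s: 18.18
eef_pos: [0.5697, 0.0127, 0.1148]
tool_rot: [1.367, 1.098, -1.363]
wrist_force: [3.4, 1.2, 3.9]
width: 0.007
```

```bash
python3 - <<'E'
from h import *
st(); im=snap('wrist','wrist23.png'); st(); red(im); fitlever()
E
```

```text
t 18.18 winder xy 0.0106 -0.0292 z 0.1148 F(winder) [3.07 1.91 3.91] w 0.007
t 18.23 winder xy 0.0095 -0.0292 z 0.1145 F(winder) [1.23 0.61 1.89] w 0.001
red [287.2 146. ] 358 [0.0148 0.0294]
0.56 [194.5, 231.9, 266.1, 308.2] [[0.785, -0.14, -0.3], [0.784, -0.14, -0.27], [0.776, -0.16, -0.27], [0.771, -0.16, -0.3]]
lever_gate 0.59 -0.0068 -0.014
knob_mid 0.58 -0.0149 -0.03
```

View pics/wrist23.png

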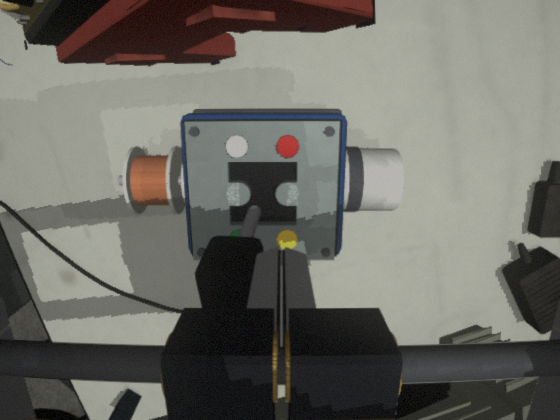

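Request:
drive_tool([
  {"dx": 0.0, "dy": -0.004, "dz": 0.0, "turn": 0.0, "hand": -1},
  {"dx": 0.0, "dy": -0.004, "dz": 0.0, "turn": 0.0, "hand": -1},
  {"dx": 0.0, "dy": -0.004, "dz": 0.0, "turn": 0.0, "hand": -1},
], force=20)

```text
time_s: 18.75
eef_pos: [0.557, 0.0155, 0.1134]
tool_rot: [1.365, 1.1, -1.365]
wrist_force: [4.5, -0.3, -1.5]
width: 0.004
```

Request:
drive_tool([
  {"dx": 0.0, "dy": -0.002, "dz": 0.0, "turn": 0.0, "hand": -1},
], force=20)

```text
time_s: 18.88
eef_pos: [0.5548, 0.0158, 0.1134]
tool_rot: [1.365, 1.101, -1.365]
wrist_force: [3.8, -0.9, -2.0]
width: 0.003
```

```bash
python3 - <<'E'
from h import *
st(); im=snap('wrist','wrist24.png'); st(); red(im); fitlever(); crop(im,'w24c.png',200,100,360,300,3)
E
```

```text
t 18.88 winder xy -0.0047 -0.0293 z 0.1134 F(winder) [ 3.94 -0.06 -1.97] w 0.003
t 18.93 winder xy -0.005 -0.0293 z 0.1135 F(winder) [ 2.51  1.7  -1.27] w 0.007
red [312.5 146. ] 361 [0.0154 0.0293]
0.78 [192.1, 231.4, 267.9, 308.9] [[0.792, -0.28, -0.3], [0.779, -0.3, -0.3], [0.759, -0.32, -0.3], [0.754, -0.28, -0.27]]
lever_gate 0.84 -0.0125 -0.0147
```

View pics/w24c.png

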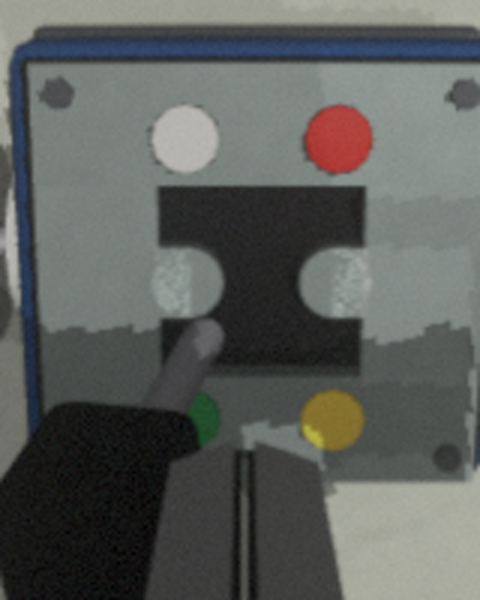

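Tilt is now about -0.28. I'll go on in 1 mm steps until it meets the wall.

Request:
drive_tool([
  {"dx": 0.0, "dy": -0.0015, "dz": 0.0, "turn": 0.0, "hand": -1},
], force=20)

```text
time_s: 19.2
eef_pos: [0.554, 0.0159, 0.1138]
tool_rot: [1.365, 1.1, -1.365]
wrist_force: [4.2, -0.3, -2.1]
width: 0.003
```

Request:
drive_tool([
  {"dx": 0.0, "dy": -0.001, "dz": 0.0, "turn": 0.0, "hand": -1},
], force=20)

```text
time_s: 19.32
eef_pos: [0.5531, 0.0161, 0.1139]
tool_rot: [1.365, 1.1, -1.365]
wrist_force: [3.8, -0.7, -1.3]
width: 0.008
```

```bash
python3 - <<'E'
from h import *
st(); im=snap('wrist','wrist25.png'); st(); red(im); fitlever(); crop(im,'w25c.png',200,100,360,300,3)
E
```

```text
t 19.32 winder xy -0.0064 -0.0293 z 0.1139 F(winder) [ 3.86  0.05 -1.33] w 0.008
t 19.38 winder xy -0.0066 -0.0293 z 0.1139 F(winder) [ 3.5  -0.01 -1.93] w 0.007
red [315.2 145.9] 355 [0.0155 0.0293]
0.68 [194.0, 230.8, 266.4, 309.2] [[0.789, -0.3, -0.3], [0.771, -0.32, -0.3], [0.771, -0.28, -0.3], [0.747, -0.34, -0.3]]
lever_gate 0.83 -0.0115 -0.0142
knob_mid 0.56 -0.0309 -0.03
```

View pics/w25c.png

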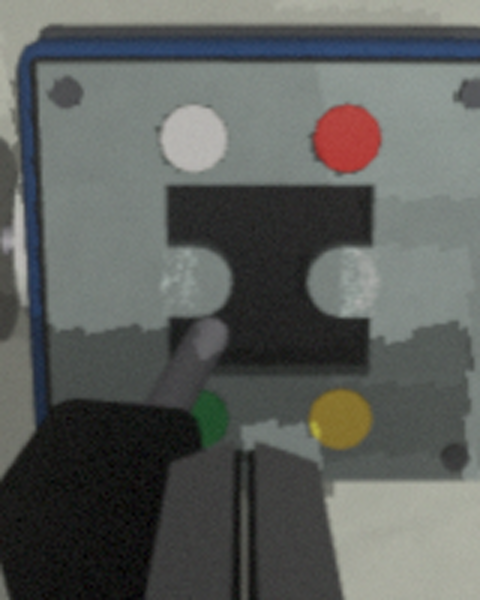

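Request:
drive_tool([
  {"dx": 0.0, "dy": -0.001, "dz": 0.0, "turn": 0.0, "hand": -1},
], force=20)

```text
time_s: 19.65
eef_pos: [0.5521, 0.0164, 0.1139]
tool_rot: [1.365, 1.1, -1.365]
wrist_force: [4.1, -0.3, -0.8]
width: 0.004
```

Request:
drive_tool([
  {"dx": 0.0, "dy": -0.001, "dz": 0.0, "turn": 0.0, "hand": -1},
], force=20)

```text
time_s: 19.77
eef_pos: [0.551, 0.0166, 0.1139]
tool_rot: [1.365, 1.1, -1.365]
wrist_force: [4.4, 0.5, -3.3]
width: 0.009
```

Request:
drive_tool([
  {"dx": 0.0, "dy": -0.001, "dz": 0.0, "turn": 0.0, "hand": -1},
], force=20)

```text
time_s: 19.9
eef_pos: [0.5505, 0.0168, 0.114]
tool_rot: [1.366, 1.099, -1.364]
wrist_force: [5.3, -1.1, -1.7]
width: 0.006
```

```bash
python3 - <<'E'
from h import *
st(); im=snap('wrist','wrist26.png'); st(); red(im); fitlever(); crop(im,'w26c.png',200,100,360,300,3)
E
```

```text
t 19.9 winder xy -0.0091 -0.0292 z 0.114 F(winder) [ 5.42  0.05 -1.7 ] w 0.006
t 19.95 winder xy -0.0092 -0.0292 z 0.1141 F(winder) [ 5.09  0.2  -2.02] w 0.003
red [319.6 146. ] 361 [0.0155 0.0293]
0.75 [195.6, 231.0, 270.0, 308.2] [[0.78, -0.32, -0.3], [0.766, -0.34, -0.3], [0.759, -0.3, -0.3], [0.744, -0.36, -0.3]]
lever_gate 0.71 -0.0033 0.0131
knob_mid 0.76 -0.0315 -0.0284
```

View pics/w26c.png

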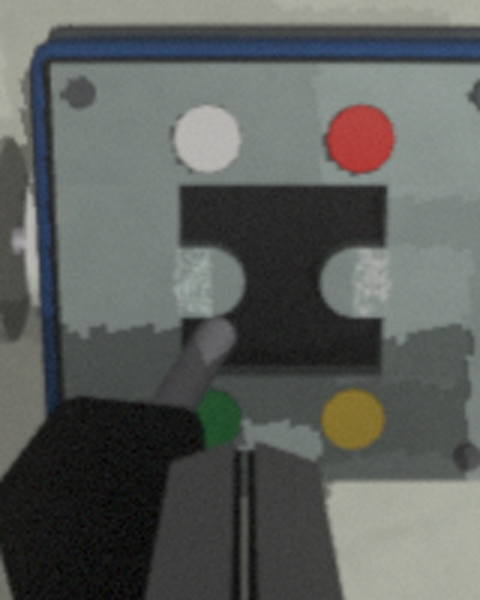

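Request:
drive_tool([
  {"dx": 0.0, "dy": -0.001, "dz": 0.0, "turn": 0.0, "hand": -1},
], force=20)

```text
time_s: 20.23
eef_pos: [0.55, 0.0169, 0.1142]
tool_rot: [1.366, 1.098, -1.363]
wrist_force: [7.1, -1.3, -2.8]
width: 0.007
```

```bash
python3 - <<'E'
from h import *
st()
E
```

```text
t 20.23 winder xy -0.0096 -0.0292 z 0.1142 F(winder) [ 7.19  0.15 -2.81] w 0.007
```

The force rose from about 4 to 7 N while the fingers nearly stopped, so the lever is at the slot's end. I'll let go, back away and look.

Request:
drive_tool([
  {"dx": 0.0, "dy": 0.006, "dz": 0.0, "turn": 0.0, "hand": -1},
  {"dx": 0.0, "dy": 0.02, "dz": 0.0, "turn": 0.0, "hand": -1},
  {"dx": -0.02, "dy": 0.025, "dz": 0.0, "turn": 0.0, "hand": -1},
  {"dx": -0.04, "dy": 0.01, "dz": 0.0, "turn": 0.0, "hand": -1},
  {"dx": -0.03, "dy": 0.0, "dz": 0.0, "turn": 0.0, "hand": -1},
  {"dx": 0.0, "dy": 0.0, "dz": 0.0, "turn": 0.0, "hand": -1},
  {"dx": 0.0, "dy": 0.0, "dz": 0.0, "turn": 0.0, "hand": -1},
], force=20)

```text
time_s: 21.1
eef_pos: [0.6068, 0.0044, 0.202]
tool_rot: [1.363, 1.103, -1.368]
wrist_force: [0.5, -0.3, -0.1]
width: 0.007
```

```bash
python3 - <<'E'
from h import *
st(); im=snap('wrist','wrist27.png'); markers(im); red(im); fitlever(); crop(im,'w27c.png',90,120,290,300,3.5); st()
E
```

```text
t 21.1 winder xy 0.0485 -0.0298 z 0.202 F(winder) [ 0.5  -0.17 -0.07] w 0.007
G (array([207.60645161, 205.15483871]), np.int32(155)) [-0.0153 -0.0302] Y (array([242.56547619, 205.14880952]), np.int32(168)) [ 0.0154 -0.0303]
red [240.8 135.9] 182 [0.0158 0.0292]
0.85 [142.7, 193.2, 200.8, 248.8] [[0.929, -0.3, -0.3], [0.916, -0.32, -0.3], [0.889, -0.32, -0.33], [0.865, -0.34, -0.33]]
lever_gate 0.63 -0.0136 -0.0162
knob_mid 0.77 -0.0328 -0.0273
t 21.3 winder xy 0.0488 -0.0298 z 0.2018 F(winder) [ 0.13 -0.08  0.58] w 0.007
```

View pics/wrist27.png

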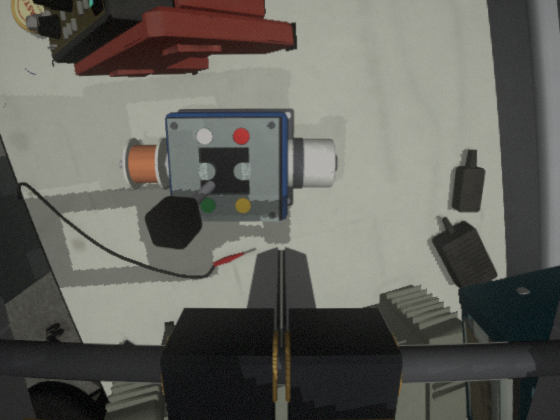

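View pics/w27c.png

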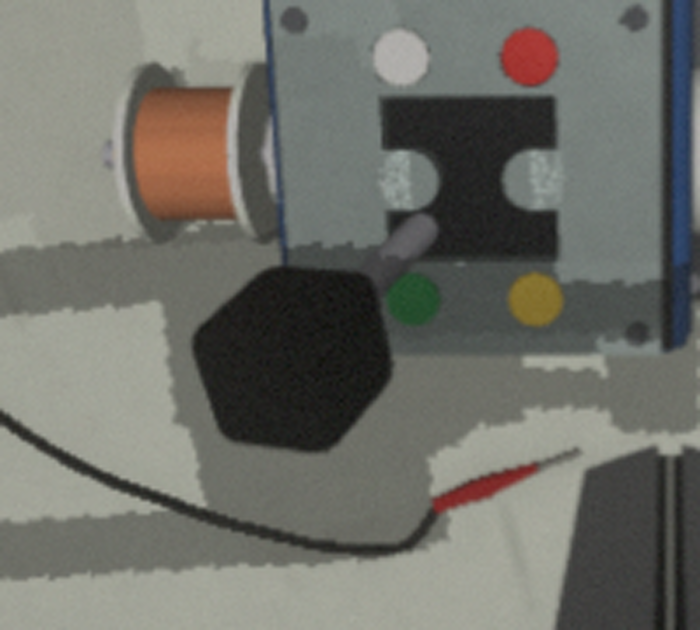

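```bash
python3 - <<'E'
from h import *
st(); print(job_done())
E
```

```text
t 21.3 winder xy 0.0488 -0.0298 z 0.2018 F(winder) [ 0.13 -0.08  0.58] w 0.007
the job is handed in; nothing more can be done
None
```

The lever is fully home in the near-right slot, the one with the green marker beside it, and the job was handed in at 21.3 s. Pushing with the shut fingers only, I moved it from the left column to the crossbar, then across, then toward the robot until it met the end of the slot.

**Last checks:**
- **Position:** the knob fit gave a tilt of about -0.31 rad along x and -0.30 rad along y. The green and yellow markers lay within 0.5 mm of where the fitted gate pose puts them.
- **Force:** drag while sliding was about 2–4 N. At the slot's end the push rose to about 7 N, and I backed off there. At hand-in the wrist force was near zero, with the fingers well clear of the knob.
- **Other objects:** no contact force showed outside the lever pushes. I did not check the loose objects again one by one at the end.

**What failed or disagreed:**
- **Fingertip position:** the stated `tips_ahead` (11 mm) did not match the wrist pictures, which put the tips about 38 mm further back. My first push therefore passed just over the knob without touching it, and I redid it lower with the tool turned 90°.
- **Winder position:** my first fix was about 3 mm off in y, and I corrected it from later views.
- **Lever reading:** the last network estimate of the point where the lever passes the gate was about 2 mm short of the green slot point in both x and y. I put more weight on the knob fit and the firm stop against the wall.

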